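# Rinsed vessels onto their drying pegs

## Robot

A 7-joint arm with a two-finger parallel gripper is mounted at the origin on the work surface. World frame = base frame: x ahead of the robot, y to its left, z up, the work surface at z = 0. Lengths are in m, angles in rad, forces in N, time in s.
With the tool pointing down it reaches from about 0.425 to 0.925 m from the base axis. Payload 6.8 kg.
Tool frame: the origin (TCP) lies midway between the tips of the shut fingers; the grasp point (between the pads) lies 19 mm behind it; z points along the fingers, y is the line along which they close (so a half turn about z gives the same grasp; the last joint's range is limited). The gripper opens to 85 mm and grips with 20 to 120 N. Pads are 22 mm wide; open, the fingers measure 114 mm over their backs; the gripper's body (76 mm by 85 mm) begins 54 mm behind the grasp point. The pads swing forward as they close: fully open they stand 13 mm farther back than shut.
Start: joints at [-1.38, 0.477, 0.022, 1.555, -0.011, 1.109, -0.083], TCP at [0.199, 0.645, 0.231] pointing down, gripper open.
Joint ranges: [-2.96, 2.96], [-0.34, 2.1], [-1.41, 1.46], [0.24, 2.44], [-1.37, 4.51], [0.17, 1.92], [-2.96, 2.96]. Speed limits (rad/s): [2.39, 2.39, 3.14, 3.14, 3.14, 3.14, 3.14].

## Interface

Orientations are given as a unit quaternion [w, x, y, z].
In Python, from station import * gives the robot as it stands.
- The arm moves only by the shell command python3 -m creep 'ROWS' [FORCE]. ROWS is JSON, a list of rows, each a list of 7 numbers: the gripper command: -1 is shut, 1 is fully open, values between are in proportion, then the shift along the world's x, y, z in mm, then the turn, a rotation vector about the world's x, y, z in rad. A call has 1 to 5 rows; each row shifts and turns the commanded pose from where the row before left it; what a row does not reach is not made up. A row lasts 1/8 s, in which the tool goes at most 62.5 mm and 10.7 degrees, less where a joint would pass 70% of its speed; a pose out of reach is approached as far as the arm can. A call is refused whole if a number of a shift passes 62.5 or a number of a turn 0.188, either way. A call with a gripper value outside its range is refused whole. The fingers move at their own pace and stop on an object; FORCE is the grip in N (left out, the last holds). Time passes only in rows, so rows that do not move let the fingers close. It gives the time, the measured TCP pose, the force, the opening and the grip force at its end, in the units of the state.
- get_obs(): the state, without advancing time (a new reading comes with each control period).
- read_camera(name): name is "side" or "top" or "wrist"; returns (picture, depth): 384x512x3 uint8, red, green, blue; 384x512 float32, m along the optical axis (not along the pixel's ray), 0 where there is no reading.
- camera_params(name): a dict with "intrinsics" (3x3 intrinsics, pixels), "k1" (the pictures are not rectified: a ray, as slopes to the right and down, at radius r is drawn at 1 + k1 r^2 times it, then the intrinsics apply), "cam_to_world" (4x4, takes a point from camera to world coordinates); the wrist camera has in their place "mount" (4x4, takes a point from camera to tool coordinates, whose origin is the TCP and whose axes are the flange's). Camera axes: x right, y up, looking along -z (the intrinsics and any distortion apply to the point x, -y, -z); pixel columns grow to the right and rows downward; lengths in m; the calibration is good to about 2 mm. A picture is of the moment at which its call begins: read the wrist's pose just before it. camera_params takes no time and is no camera call.
- hand_in(): hands the job in; it is judged then, once.
The state is a dict: "t": time; "q": joint angles; "joint_vel": joint speeds; "joint_torque": joint torques, N m; "eef_pos": TCP position; "tool_rot": TCP orientation; "contact_force": force on the tool from outside, world axes, zero at the start; "torque": the same for the moment, N m; "gripper_width": opening from 0.0 (shut) to 1.0 (fully open); "grasp_force": force on a finger pad.
Only numpy, scipy, OpenCV 4.12 (cv2) and the standard library are available. Lean on these libraries where they do the work, as an engineer would, in place of code of your own. Each camera call takes 0.05 s, during which the arm holds its last target. There are 200 camera calls.

## Task

Put the two rinsed vessels up to dry: turn each one mouth down and lower it gently over the peg of the stand whose foot has its own colour (orange beaker on the orange stand, blue tube on the blue stand) until its rim rests fully down on the ribs, then let go. Do not disturb anything else on the bench.

Things in the scene. Friction and masses are not known exactly. Their poses are not given: they have to be found in the camera images.
- orange_beaker: Rinsed orange plastic beaker, a straight open cylinder 60 mm outside diameter, 100 mm long, wall 3 mm (bore 54 mm, 95 mm deep), one end closed, 60 to 130 g. At the start it lies level on its wire cradle. Origin on its axis at half length; its own x axis points out of the mouth (at the start level, within 0.6 rad of world -x, so the mouth faces the robot's side of the bench).
- blue_tube: Rinsed blue plastic tube vessel, a straight open cylinder 42 mm outside diameter, 130 mm long, wall 3 mm (bore 36 mm, 125 mm deep), one end closed, 55 to 115 g. Lies level on its wire cradle. Origin on its axis at half length; its own x axis points out of the mouth, as for the beaker.
- orange_beaker_mouth (a point): Centre of the orange beaker's mouth, in the plane of the rim, 50 mm from its origin along its x axis.
- blue_tube_mouth (a point): Centre of the blue tube's mouth, in the plane of the rim, 65 mm from its origin along its x axis.
- orange_stand: Fixed drying stand with an orange round foot (92 mm diameter, 10 mm high), four white radial ribs whose tops are 18 mm above the table, and an upright white peg 46 mm in diameter with a bevelled top, its tip 98 mm above the table. Origin: underside centre of the foot, z up.
- blue_stand: Fixed drying stand with a blue round foot (92 mm diameter, 10 mm high), four white radial ribs whose tops are 18 mm above the table, and an upright white peg 28 mm in diameter with a bevelled top, its tip 118 mm above the table. Origin: underside centre of the foot, z up.
- orange_stand_seat (a point): On the orange stand's peg axis at the level of the rib tops (18 mm above the table), where the rim comes to rest.
- blue_stand_seat (a point): On the blue stand's peg axis at the level of the rib tops (18 mm above the table), where the rim comes to rest.
- orange_cradle: Fixed wire cradle in which the beaker lies: grey tray 130 x 64 x 6 mm and two steel rods 8 mm thick along its x axis, at 16 mm either side of the middle, rod centres 22 mm above the table. The vessel's axis lies 52 mm above the table. Origin: underside centre, z up.
- blue_cradle: Fixed wire cradle in which the tube lies: grey tray 130 x 64 x 6 mm and two steel rods 8 mm thick along its x axis, at 12 mm either side of the middle, rod centres 22 mm above the table. The vessel's axis lies 44 mm above the table. Origin: underside centre, z up.
- amber_bottle: Bystander: upright amber bottle, 56 mm diameter, 140 mm tall; origin underside centre, z up.
- screw_jar: Bystander: upright green glass jar, 64 mm diameter, 85 mm tall; origin underside centre, z up.
- solder_spool: Bystander: metal spool standing on a flange, 60 mm diameter, 52 mm tall; origin underside centre, z up.
- screwdriver: Bystander: screwdriver 180 mm long lying along its own x axis, under 35 mm high; origin underside centre at half length.
- circuit_board: Bystander: green circuit board 90 x 60 mm lying flat, parts up to 16 mm high; origin underside centre, z up.
- loupe: Bystander: small folding stand magnifier 45 x 45 mm, 55 mm tall; origin underside centre, z up.
- tweezers: Bystander: steel tweezers 125 mm long lying flat along their own x axis, 8 mm high; origin underside centre, z up.
There are look-alikes about, which are no part of the job. Leave any turquoise look-alike of the orange_stand alone.

How it is judged:
By the outcome, as a careful person would: the job done as asked, in the order asked, and still so for the second after the job is handed in, with the robot touching nothing.
It also fails if it takes over 69 s, if anything falls off the work surface, if the arm or the gripper's body presses on something with over 40 N, if the wrist force passes 120 N, or if a joint passes its speed limit or range.

## Working session

There is one attempt and no reset: what is moved stays moved. The work goes in short steps, Python scripts to look and compute and a shell command to move; the robot and the scene stay as the last step left them, time stands still between calls to the robot, and variables do not carry over. Pictures are saved under pics/ and viewed, at most 10 in all, crops included, and the job is handed in when it is done.

```bash
mkdir -p pics; ls; cat > h.py <<'E'
import numpy as np, cv2
from station import *
from scipy.spatial.transform import Rotation as R
def T_of(o):
    T=np.eye(4); w,x,y,z=o["tool_rot"]; T[:3,:3]=R.from_quat([x,y,z,w]).as_matrix(); T[:3,3]=o["eef_pos"]; return T
def cloud(name):
    o=get_obs(); im,d=read_camera(name); p=camera_params(name); K=np.array(p["intrinsics"],float)
    T=T_of(o)@np.array(p["mount"]) if name=="wrist" else np.array(p["cam_to_world"])
    h,w=d.shape; u,v=np.meshgrid(np.arange(w),np.arange(h))
    uv=np.stack([u,v],-1).reshape(-1,1,2).astype(float)
    n=cv2.undistortPoints(uv,K,np.array([p["k1"],0,0,0,0.])).reshape(h,w,2)
    P=np.stack([n[...,0]*d,-n[...,1]*d,-d],-1)@T[:3,:3].T+T[:3,3]
    P[d<=0]=np.nan
    return im,d,P
E
python3 - <<'E'
from h import *
a,d,P=cloud("top"); b,d2,P2=cloud("side")
np.savez("c0.npz",a=a,P=P,b=b,P2=P2)
cv2.imwrite("pics/top0.png",a[...,::-1]); cv2.imwrite("pics/side0.png",b[...,::-1])
print(get_obs())
print(P[192,256],P2[192,256]); print(camera_params("wrist"))
E
```

```text
pics
{'t': 0.1, 'q': array([-1.38011505,  0.47770585,  0.02234133,  1.55634031, -0.01145669,
        1.10929371, -0.08311988]), 'joint_vel': array([ 9.24104898e-04, -3.27587066e-03,  1.46098799e-03, -7.67198856e-04,
        8.52527520e-04, -5.22685878e-04,  3.79132428e-06]), 'joint_torque': array([ 4.70417377e-03, -5.97763181e+01,  1.61366232e+00, -2.81954974e+01,
        1.27592884e-02,  5.00627721e-03, -2.98900761e-05]), 'eef_pos': array([0.19855674, 0.64458655, 0.23043587]), 'tool_rot': array([-4.32313077e-05,  1.48825269e-01,  9.88863178e-01, -8.08407162e-04]), 'contact_force': array([0.18995076, 0.49466756, 0.35838428]), 'torque': array([-0.01686916, -0.02085082, -0.03215643]), 'grasp_force': 0.0, 'gripper_width': 1.0026707805652237}
[ 0.55508284 -0.10581797  0.10555705] [ 0.56353516 -0.13022738  0.10434258]
{'intrinsics': array([[273.98709504,   0.        , 252.13228919],
       [  0.        , 273.98709504, 195.2633522 ],
       [  0.        ,   0.        ,   1.        ]]), 'k1': -0.022436236437642944, 'mount': array([[ 6.67578086e-04,  9.45640725e-01,  3.25212506e-01,
         8.39485985e-02],
       [ 9.99999300e-01, -9.49031003e-04,  7.06813985e-04,
         4.05358767e-04],
       [ 9.77028840e-04,  3.25211806e-01, -9.45640696e-01,
        -1.43816120e-01],
       [ 0.00000000e+00,  0.00000000e+00,  0.00000000e+00,
         1.00000000e+00]])}
```

View pics/top0.png

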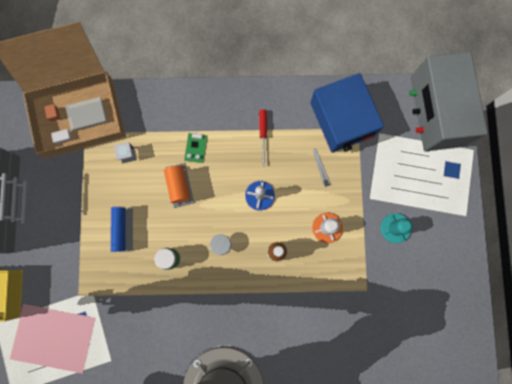

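View pics/side0.png

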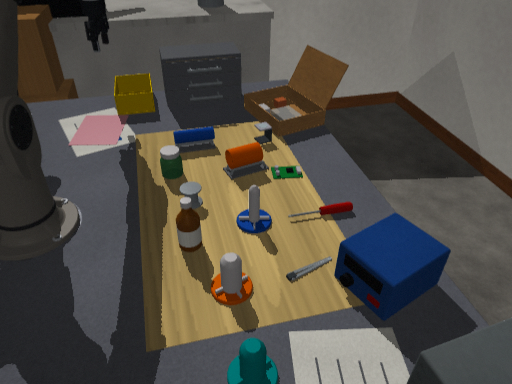

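The top view shows the orange beaker at (176,185), blue tube (118,229), blue stand (260,195), orange stand (327,227), and a turquoise look-alike at (396,228). Bystanders are spool (220,244), bottle (278,251), jar (166,259), loupe (125,152), board (196,148), screwdriver (264,135) and tweezers (321,167). Next I'll turn these into positions.

```bash
python3 - <<'E'
from h import *
z=np.load("c0.npz")
def hsv(a): return cv2.cvtColor(a,cv2.COLOR_RGB2HSV)
def fit_circ(p):
    A=np.c_[2*p,np.ones(len(p))]; s=np.linalg.lstsq(A,(p**2).sum(1),rcond=None)[0]; return s[:2],np.sqrt(s[2]+s[:2]@s[:2])
for n,(im,P) in dict(top=(z['a'],z['P']),side=(z['b'],z['P2'])).items():
    H=hsv(im); h,s,v=[H[...,i].astype(int) for i in range(3)]
    x,y,zz=P[...,0],P[...,1],P[...,2]
    orange=(h>=3)&(h<=13)&(s>180)&(v>100)
    blue=(h>=105)&(h<=125)&(s>150)
    ws=(x>.3)&(x<.95)&(np.abs(y)<.8)
    for c,m in (("or",orange),("bl",blue)):
        k,l,st,ce=cv2.connectedComponentsWithStats((m&ws).astype(np.uint8))
        for i in range(1,k):
            if st[i,4]<60: continue
            q=P[l==i]; q=q[np.isfinite(q[:,0])]
            ev,V=np.linalg.eigh(np.cov(q[:,:2].T)); d=V[:,1]; pr=(q[:,:2]-q[:,:2].mean(0))@d
            pn=(q[:,:2]-q[:,:2].mean(0))@V[:,0]
            mid=q[:,:2].mean(0)+d*(pr.max()+pr.min())/2+V[:,0]*(pn.max()+pn.min())/2
            print(n,c,ce[i].round(),st[i,4],"min",q.min(0).round(3),"max",q.max(0).round(3),"mid",mid.round(4),"ax",d.round(3),"len",np.ptp(pr).round(3),np.ptp(pn).round(3))
    # pegs: points high near stands
    for nm,(cx,cy) in dict(orange=(327,227),blue=(260,195)).items():
        if n=="top":
            c=P[cy,cx]; print(nm,"seed",c.round(3)); ref=dict(globals().get('ref',{}),**{nm:c})
        m=np.hypot(x-ref[nm][0],y-ref[nm][1])<.05
        q=P[m&(zz>.06)]; print(n,nm,"peg",len(q),q.min(0).round(3),q.max(0).round(3),q.mean(0).round(3))
        f=P[m&(zz>.004)&(zz<.03)]; print("  foot bbox",f.min(0).round(3),f.max(0).round(3))
a=z['P']
for nm,(u,v) in dict(spool=(220,244),bottle=(278,251),jar=(166,259),loupe=(125,152),board=(196,148)).items(): print(nm,a[v,u].round(3))
E
```

```text
top or [177. 184.] 510 min [0.538 0.093 0.022] max [0.639 0.16  0.089] mid [0.5896 0.1267] ax [-0.981 -0.194] len 0.096 0.053
top or [317. 223.] 68 min [ 0.454 -0.302  0.005] max [ 0.493 -0.276  0.017] mid [ 0.4733 -0.289 ] ax [-0.885  0.466] len 0.044 0.017
top or [323. 237.] 75 min [ 0.417 -0.326  0.002] max [ 0.441 -0.285  0.014] mid [ 0.4275 -0.3056] ax [0.423 0.906] len 0.047 0.02
top bl [346. 111.] 3350 min [ 0.69  -0.474  0.019] max [ 0.898 -0.282  0.118] mid [ 0.7946 -0.3787] ax [-0.945 -0.328] len 0.179 0.151
top bl [452. 170.] 157 min [ 0.609 -0.738 -0.008] max [ 0.652 -0.69   0.009] mid [ 0.631  -0.7143] ax [0.473 0.881] len 0.046 0.049
top bl [268. 189.] 72 min [ 0.559 -0.158  0.003] max [ 0.596 -0.131  0.016] mid [ 0.576  -0.1431] ax [-0.879 -0.477] len 0.044 0.022
top bl [251. 201.] 92 min [ 0.521 -0.106  0.004] max [ 0.561 -0.075  0.016] mid [ 0.543  -0.0928] ax [-0.867 -0.498] len 0.048 0.025
top bl [265. 203.] 95 min [ 0.52  -0.154  0.003] max [ 0.55  -0.114  0.018] mid [ 0.5351 -0.1325] ax [-0.552  0.834] len 0.046 0.026
top bl [118. 229.] 546 min [0.4   0.281 0.042
[... 949 characters left out ...]
0.046
side bl [252. 224.] 375 min [ 0.516 -0.163 -0.002] max [ 0.605 -0.078  0.012] mid [ 0.5566 -0.1258] ax [-0.822  0.569] len 0.089 0.074
side bl [393. 263.] 6886 min [ 0.688 -0.481 -0.004] max [ 0.904 -0.287  0.112] mid [ 0.794  -0.3843] ax [-0.986 -0.165] len 0.206 0.175
side orange peg 456 [ 0.437 -0.344  0.06 ] [ 0.482 -0.304  0.099] [ 0.458 -0.33   0.085]
  foot bbox [ 0.414 -0.353  0.004] [ 0.502 -0.279  0.03 ]
side blue peg 216 [ 0.548 -0.132  0.06 ] [ 0.574 -0.113  0.118] [ 0.56  -0.125  0.09 ]
  foot bbox [ 0.516 -0.163  0.004] [ 0.594 -0.074  0.03 ]
spool [0.412 0.001 0.054]
bottle [ 0.387 -0.162  0.138]
jar [0.372 0.152 0.084]
loupe [0.691 0.284 0.054]
board [0.712 0.078 0.008]
```

```bash
cat > rec.py <<'E'
from h import *
import json
o=get_obs()
open("log.txt","a").write(json.dumps({k:np.array(o[k]).tolist() for k in("q","eef_pos","tool_rot")})+"\n")
E
python3 rec.py
python3 -m creep '[[1,27,-34,0,0,0,-0.177],[1,27,-34,0,0,0,-0.177],[1,27,-34,0,0,0,-0.177],[1,27,-34,0,0,0,-0.177],[1,27,-34,0,0,0,-0.177]]'
python3 rec.py
python3 -m creep '[[1,28,-34,0,0,0,-0.177],[1,28,-34,0,0,0,-0.177],[1,28,-34,0,0,0,-0.177],[1,28,-34,0,0,0,-0.177],[1,28,-34,0,0,0,-0.177]]'
python3 rec.py
python3 -m creep '[[1,28,-34,0,0,0,-0.177],[1,28,-34,0,0,0,-0.177],[1,28,-34,0,0,0,-0.177],[1,28,-34,0,0,0,-0.177],[1,28,-34,0,0,0,-0.177]]'
python3 rec.py; tail -n 4 log.txt
```

```text
t: 0.72
eef_pos: [0.3343, 0.4737, 0.231]
tool_rot: [0.0, 0.56, 0.828, -0.0]
contact_force: [0.7, -0.2, -0.3]
gripper_width: 0.997
grasp_force: 0.0
t: 1.35
eef_pos: [0.4742, 0.3038, 0.2311]
tool_rot: [-0.0, 0.861, 0.509, -0.0]
contact_force: [0.4, 0.6, 0.7]
gripper_width: 1.0
grasp_force: 0.0
t: 1.98
eef_pos: [0.6142, 0.1342, 0.231]
tool_rot: [-0.0, 0.996, 0.091, -0.0]
contact_force: [0.1, 0.1, -0.6]
gripper_width: 1.0
grasp_force: 0.0
{"q": [-1.380115053405175, 0.47770585352147205, 0.02234133322842267, 1.5563403138026708, -0.011456685622349633, 1.1092937090395512, -0.08311988126958184], "eef_pos": [0.19855674128112275, 0.6445865544008386, 0.23043586970555466], "tool_rot": [-4.32313077233244e-05, 0.1488252688603186, 0.9888631775718867, -0.000808407161681918]}
{"q": [-1.2670090009031885, 0.32466475733786815, 0.25533819238431615, 1.8032150076968518, -0.09434604977883589, 1.0261224515668341, -0.5942750719125673], "eef_pos": [0.3343043084700387, 0.4736545070665531, 0.23101068171093264], "tool_rot": [1.1562907684142352e-05, 0.5603556534004951, 0.8282520466899609, -0.00029786287826545974]}
{"q": [-1.089373289588015, 0.31624355541896393, 0.5100275272965332, 1.8540242508894016, -0.17955217179735136, 1.0170702118743993, -1.0091231988385816], "eef_pos": [0.4742056974778812, 0.3038404037937856, 0.23111574737404558], "tool_rot": [-2.335823414257696e-05, 0.8609874318885434, 0.5086261901187826, -0.00020077254749735276]}
{"q": [-0.8418006598690178, 0.4836865004563686, 0.737916359671623, 1.7087462087156517, -0.36060604585760386, 1.0905201547431247, -1.3796777366024706], "eef_pos": [0.6141802174452081, 0.13417768037417502, 0.2309721023042766], "tool_rot": [-1.2886046662177155e-05, 0.9958410348901793, 0.09110733807340293, -0.00029327799986510905]}
```

```bash
cat > fit.py <<'E'
from h import *
import json, itertools
from scipy.optimize import least_squares
L=[json.loads(l) for l in open("log.txt")]
Q=np.array([l["q"] for l in L]);E=np.array([l["eef_pos"] for l in L]);W=np.array([l["tool_rot"] for l in L])
RT=R.from_quat(W[:,[1,2,3,0]])
def fk(p,s,q):
    o1,o7,d1,a,b,c,e1,e2,e3=p
    r=R.from_euler('z',s[0]*q[0]+o1); x=np.array([0,0,d1])
    r=r*R.from_euler('y',q[1]); x=x+r.apply([e1,0,a])
    r=r*R.from_euler('z',s[1]*q[2])*R.from_euler('y',q[3]); x=x+r.apply([e2,0,b])
    r=r*R.from_euler('z',s[2]*q[4])*R.from_euler('y',q[5])*R.from_euler('z',s[3]*q[6]+o7); x=x+r.apply([e3*0,0,c])
    return x,r
if __name__=="__main__":
    best=[]
    for s in itertools.product([1,-1],repeat=4):
        def f(p):
            o=[]
            for q,e,rt in zip(Q,E,RT):
                x,r=fk(p,s,q); o+=[*(x-e),*((r.inv()*rt).as_rotvec()*.3)]
            return np.r_[o,1e-4*np.array(p[6:])]
        for o1 in (-1.5,0,1.5,3):
          for o7 in (-1.5,0,1.5,3):
            k=least_squares(f,[o1,o7,.35,.4,.4,.2,0,0,0]); best.append((k.cost,s,k.x))
    best.sort(key=lambda t:t[0])
    for b in best[:3]: print(b[0],b[1],b[2].round(4))
    np.savez("model.npz",s=best[0][1],p=best[0][2])
E
python3 fit.py
python3 - <<'E'
from h import *
a,d,P=cloud("wrist"); cv2.imwrite("pics/w1.png",a[...,::-1])
H=cv2.cvtColor(a,cv2.COLOR_RGB2HSV); h,s,v=[H[...,i].astype(int) for i in range(3)]
m=(h>=3)&(h<=13)&(s>160)&(P[...,2]>.06)
q=P[m]; print(len(q),q.min(0),q.max(0))
# fit cylinder line: points -> center y' along axis
ev,V=np.linalg.eigh(np.cov(q[q[:,2]>.07][:,:2].T)); ax=V[:,1]*np.sign(V[0,1]); n=np.array([-ax[1],ax[0]])
from scipy.optimize import least_squares
f=lambda p:(np.hypot((q[:,:2]-[.59,.128])@[-np.sin(p[0]),np.cos(p[0])]-p[1],q[:,2]-p[2])-.030)
k=least_squares(f,[.185,0,.052],loss="soft_l1",f_scale=.002); th,o,zc=k.x
pr=(q[:,:2]-[.59,.128])@[np.cos(th),np.sin(th)]
print("th",th,"off",o,"zc",zc,"ext",np.percentile(pr,[0.5,99.5]), "rms",np.sqrt((k.fun**2).mean()))
E
```

```text
5.1825721549816044e-05 (-1, -1, -1, -1) [  3.0448  -1.6676 -10.7859  -0.5827  -0.4863 -11.3405   0.0222   0.021
   0.    ]
5.1825721550138526e-05 (-1, -1, -1, -1) [  3.0448   4.6156 -10.786   -0.5827  -0.4863 -11.3406   0.0222   0.021
   0.    ]
5.1825721552534274e-05 (-1, -1, -1, -1) [  3.0448  -1.6676 -10.7858  -0.5827  -0.4863 -11.3404   0.0222   0.021
   0.    ]
3941 [ 0.37573242 -0.14546577  0.06002258] [0.64749246 0.16739785 0.09846203]
th 0.24256095057343788 off 0.0003107298293899707 zc 0.0526536614264405 ext [-0.25834352  0.05324826] rms 0.014776974174008013
```

View pics/w1.png

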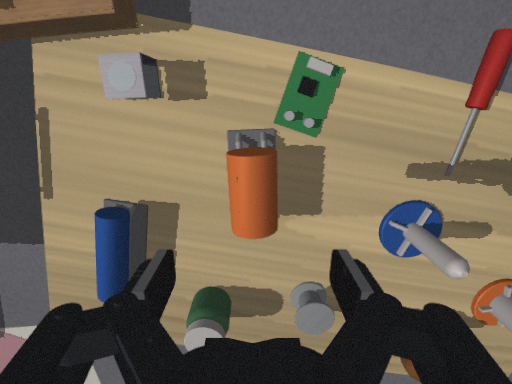

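The wrist view shows the beaker at (252,190), upright in the picture, so the tool x axis is aligned with its axis. The bottle contaminated that fit, so I'll restrict the points and also give the arm model a prior.

```bash
sed -i 's/np.r_\[o,1e-4\*np.array(p\[6:\])\]/np.r_[o,1e-3*np.array(p[6:]),1e-3*(np.array(p[2:6])-[.34,.4,.4,.3])]/; s/\[o1,o7,.35,.4,.4,.2,0,0,0\]/[o1,o7,.34,.4,.4,.3,0,0,0]/' fit.py; python3 fit.py
python3 - <<'E'
from h import *
from scipy.optimize import least_squares
a,d,P=cloud("wrist")
H=cv2.cvtColor(a,cv2.COLOR_RGB2HSV); h,s,v=[H[...,i].astype(int) for i in range(3)]
m=(h>=3)&(h<=13)&(s>160)&(P[...,2]>.05)&(np.hypot(P[...,0]-.59,P[...,1]-.128)<.08)
q=P[m]
f=lambda p:(np.hypot((q[:,:2]-[.59,.128])@[-np.sin(p[0]),np.cos(p[0])]-p[1],q[:,2]-p[2])-.030)
k=least_squares(f,[.185,0,.052],loss="soft_l1",f_scale=.002); th,o,zc=k.x
pr=(q[:,:2]-[.59,.128])@[np.cos(th),np.sin(th)]
e=np.percentile(pr,[0.5,99.5])
print("th",th,"off",o,"zc",zc,"ext",e,"rms",np.sqrt((k.fun**2).mean()))
u=np.array([np.cos(th),np.sin(th)]);n=np.array([-u[1],u[0]])
c=np.array([.59,.128])+n*o+u*e.mean(); print("centre",c,"grasp",c+.025*u,get_obs()["eef_pos"])
E
```

```text
6.414068081533592e-05 (-1, -1, -1, -1) [ 3.0444  4.6152 -0.3993 -0.5468 -0.4706 -0.9629  0.0241  0.0602  0.    ]
6.41406808153372e-05 (-1, -1, -1, -1) [ 3.0444 -1.668  -0.3993 -0.5468 -0.4706 -0.9629  0.0241  0.0602  0.    ]
6.414068081553258e-05 (-1, -1, -1, -1) [ 3.0444 -1.668  -0.3993 -0.5468 -0.4706 -0.9629  0.0241  0.0602  0.    ]
th 0.22402079557727203 off 0.00048537024444582035 zc 0.0526335675517377 ext [-0.04517385  0.05314837] rms 0.0030680403896261796
centre [0.5937798  0.12935902] grasp [0.6181551  0.13491281] [0.61578513 0.12932699 0.23133008]
```

```bash
python3 -m creep '[[1,1,0,-41,0,0,0.02],[1,1,0,-41,0,0,0],[1,0,0,-41,0,0,0]]'
python3 -c "
from h import *
for i in range(2): print(get_obs()['eef_pos'],get_obs()['q'].round(3))
a,d,P=cloud('wrist'); cv2.imwrite('pics/w2.png',a[...,::-1])"
```

```text
t: 2.45
eef_pos: [0.615, 0.1361, 0.1068]
tool_rot: [-0.0, 0.994, 0.105, -0.0]
contact_force: [1.0, 0.0, -0.5]
gripper_width: 1.003
grasp_force: 0.0
[0.61504375 0.13614183 0.10677032] [-0.768  0.623  0.637  1.804 -0.472  0.872 -1.27 ]
[0.61504375 0.13614183 0.10677032] [-0.768  0.623  0.637  1.804 -0.472  0.872 -1.27 ]
```

View pics/w2.png

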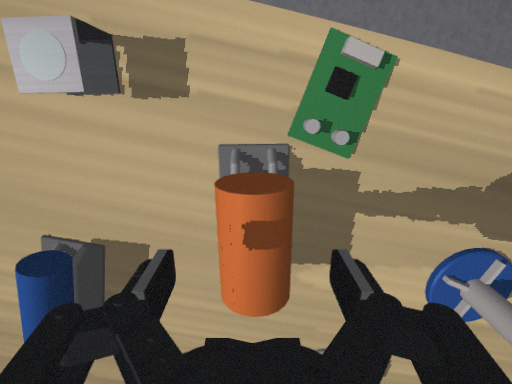

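Beaker (215–293, 175–312) is centred between the fingers (165 and 340) and aligned. Descending the rest and closing.

```bash
python3 -m creep '[[1,2,0,-40,0,0,0],[1,1,0,-40,0,0,0],[-1,0,0,0,0,0,0],[-1,0,0,0,0,0,0],[-1,0,0,0,0,0,0]]' 35
python3 -m creep '[[-1,0,0,0,0,0,0],[-1,0,0,0,0,0,0],[-1,0,0,0,0,0,0]]'
```

```text
t: 3.12
eef_pos: [0.6199, 0.1355, 0.0303]
tool_rot: [-0.0, 0.995, 0.104, 0.001]
contact_force: [0.4, 0.5, -0.3]
gripper_width: 0.707
grasp_force: 37.9
t: 3.5
eef_pos: [0.6191, 0.1354, 0.0289]
tool_rot: [-0.0, 0.995, 0.104, 0.0]
contact_force: [-0.4, 1.3, 2.1]
gripper_width: 0.703
grasp_force: 38.1
```

```bash
python3 -m creep '[[-1,0,0,20,0,0,0],[-1,0,0,50,0,0,0],[-1,0,0,60,0,0,0],[-1,0,0,60,0,0,0],[-1,-20,-20,30,0,0,0]]'
python3 rec.py
python3 -m creep '[[-1,-20,-30,10,0.036,-0.171,0],[-1,-20,-30,10,0.036,-0.171,0]]'
python3 rec.py
python3 -m creep '[[-1,0,-20,10,0.036,-0.171,0],[-1,0,-20,10,0.036,-0.171,0]]'
python3 rec.py; 
sed -i "s/k=least_squares(f,/k=least_squares(f,bounds=([-9]*2+[.05]*4+[-.15]*3,[9]*2+[.9]*4+[.15]*3),x0=/" fit.py; python3 fit.py; tail -n1 log.txt
```

```text
t: 4.12
eef_pos: [0.6006, 0.1161, 0.2529]
tool_rot: [-0.001, 0.995, 0.105, 0.003]
contact_force: [0.1, -0.2, -1.3]
gripper_width: 0.702
grasp_force: 38.4
t: 4.38
eef_pos: [0.5592, 0.0535, 0.2698]
tool_rot: [-0.018, 0.979, 0.101, 0.176]
contact_force: [0.9, -1.2, 1.4]
gripper_width: 0.702
grasp_force: 38.4
t: 4.62
eef_pos: [0.558, 0.0144, 0.2896]
tool_rot: [-0.038, 0.933, 0.097, 0.344]
contact_force: [1.0, -3.1, -0.8]
gripper_width: 0.707
grasp_force: 38.4
0.0003540460542800878 (-1, -1, -1, -1) [-0.0884  1.4862  0.2892  0.5162  0.481   0.3284 -0.0057 -0.0349  0.    ]
0.00035404605428009095 (-1, -1, -1, -1) [-0.0884  1.4862  0.2892  0.5162  0.481   0.3284 -0.0057 -0.0349  0.    ]
0.0003540460542800911 (-1, -1, -1, -1) [-0.0884  1.4862  0.2892  0.5162  0.481   0.3284 -0.0057 -0.0349  0.    ]
{"q": [-0.9780154833918235, -0.16426342112674439, 0.8323587358343213, 2.319946780603713, 0.2328147567084278, 0.2332435875053224, -1.6793677325611294], "eef_pos": [0.5579996525623018, 0.014357293078020153, 0.2895583933625906], "tool_rot": [-0.037731213309486436, 0.9333631015326153, 0.09664249468483617, 0.34361301555776746]}
```

```bash
cat > fit.py <<'E'
from h import *
import json
from scipy.optimize import least_squares
L=[json.loads(l) for l in open("log.txt")]
Q=np.array([l["q"] for l in L]);E=np.array([l["eef_pos"] for l in L]);W=np.array([l["tool_rot"] for l in L])
RT=R.from_quat(W[:,[1,2,3,0]])
LO=np.array([-2.96,-.34,-1.41,.24,-1.37,.17,-2.96]);HI=np.array([2.96,2.1,1.46,2.44,4.51,1.92,2.96])
p0=np.array([-.0884,1.486, 0,0,.289, 0,0,.516, 0,0,.481, 0,0,.328]+[0]*5)
def fk(p,q):
    q=np.array(q)+np.r_[0,p[14:19],0]
    r=R.from_euler('z',p[0]-q[0]); x=r.apply(p[2:5])
    r=r*R.from_euler('y',q[1]); x=x+r.apply(p[5:8])
    r=r*R.from_euler('zy',[0,0])*R.from_euler('z',-q[2])*R.from_euler('y',q[3]); x=x+r.apply(p[8:11])
    r=r*R.from_euler('z',-q[4])*R.from_euler('y',q[5]); x=x+r.apply(p[11:14])
    return x,r*R.from_euler('z',p[1]-q[6])
def fit():
    def f(p):
        o=[]
        for q,e,rt in zip(Q,E,RT):
            x,r=fk(p,q); o+=[*(x-e),*((r.inv()*rt).as_rotvec()*.3)]
        return np.r_[o,.01*(p-p0)]
    k=least_squares(f,p0); n=6*len(Q); return k.x,np.abs(k.fun[:n]).max()
def ik(p,pos,rot,q0,lim=True):
    f=lambda q: np.r_[fk(p,q)[0]-pos,(fk(p,q)[1].inv()*rot).as_rotvec()*.3,.002*(q-q0)]
    k=least_squares(f,np.clip(q0,LO+.03,HI-.03),bounds=(LO+.02,HI-.02)); return k.x,np.linalg.norm(k.fun[:3]),np.linalg.norm(k.fun[3:6])/.3
def horiz(az): # camera up, tool z at az
    z=np.array([np.cos(az),np.sin(az),0]);x=np.array([0,0,1.]);return R.from_matrix(np.c_[x,np.cross(z,x),z])
if __name__=="__main__":
    p,e=fit(); print(e,p.round(3)); np.save("p.npy",p)
    q=Q[-1]; rng=np.random.default_rng(0)
    for nm,s,zz in (("orange",[.458,-.32],.093),("blue",[.559,-.119],.118)):
      for az in np.radians(np.arange(-150,100,15)):
        pos=np.r_[np.array(s)+.023*np.array([np.cos(az),np.sin(az)]),zz]; sols=[]
        for t in range(8):
            q0=rng.uniform(LO,HI) if t else q
            k=ik(p,pos,horiz(az),q0)
            pu=ik(p,pos+[0,0,.14],horiz(az),k[0])
            if k[1]<.008 and k[2]<.05 : sols.append((np.abs(k[0]-q).max(),k[0],pu[1]+pu[2]))
        if sols:
            b=min(sols,key=lambda t:t[0]+20*t[2]); print(nm,round(np.degrees(az)),b[1].round(2),"up err",round(b[2],3))
E
python3 fit.py
```

```text
4.462801816333501e-05 [-0.     1.57  -0.    -0.015  0.287  0.    -0.015  0.542 -0.    -0.031
  0.473  0.    -0.     0.327 -0.     0.     0.    -0.    -0.   ]
orange -150 [-0.37  1.44  0.88  1.48  0.2   1.62  2.48] up err 0.0
orange -135 [ 0.13  1.12 -0.09  1.6   0.94  1.9   1.85] up err 0.0
orange -120 [ 0.18  1.09 -0.26  1.77  1.18  1.9   1.75] up err 0.0
orange -105 [ 0.22  1.07 -0.35  1.94  1.39  1.9   1.67] up err 0.0
orange -90 [-1.08  2.07  1.3   2.18 -0.74  0.43 -2.94] up err 0.042
orange -75 [-1.04  1.84  1.05  2.34  1.61  0.19  0.98] up err 0.002
orange -60 [ 0.06  1.1  -0.08  2.42  2.07  1.82  1.28] up err 0.085
orange -15 [ 1.46  1.26 -0.67  2.42  3.89  1.39  2.31] up err 0.1
orange 0 [0.76 1.1  0.2  2.35 4.04 1.9  1.69] up err 0.001
orange 15 [ 2.1   1.75 -1.28  2.13 -0.35  0.23  0.67] up err 0.0
orange 30 [ 1.84  1.37 -0.98  1.97 -0.85  0.74  1.03] up err 0.0
orange 45 [ 1.85  1.53 -1.16  1.79 -0.3   0.92  0.53] up err 0.0
orange 60 [ 1.37  1.18 -0.54  1.64 -0.81  1.43  0.97] up err 0.0
orange 90 [ 1.05  1.23 -0.34  1.32 -0.63  1.89  0.96] up err 0.0
blue -135 [-0.46  1.23  0.45  1.37  0.46  1.9   2.2 ] up err 0.0
blue -120 [-0.34  1.12  0.08  1.51  0.8   1.9   1.98] up err 0.0
blue -105 [-0.25  1.06 -0.15  1.67  1.06  1.9   1.86] up err 0.0
blue -90 [-0.2   1.03 -0.3   1.84  1.29  1.9   1.76] up err 0.0
blue -75 [-0.32  0.99 -0.19  2.03  1.43  1.74  1.68] up err 0.0
blue -60 [-1.06  1.22  0.67  2.24  1.41  0.91  1.47] up err 0.0
blue -45 [-0.93  1.18  0.52  2.39  1.83  1.16  1.13] up err 0.001
blue 15 [0.34 1.04 0.11 2.42 3.84 1.88 1.69] up err 0.019
blue 30 [0.3  1.05 0.32 2.29 4.15 1.9  1.57] up err 0.0
blue 45 [ 1.67  1.77 -1.39  2.05  0.1   0.39  0.17] up err 0.0
blue 60 [ 1.16  1.13 -0.66  1.89 -1.09  1.11  1.14] up err 0.0
blue 75 [ 1.45  1.68 -1.39  1.69  0.04  1.05  0.19] up err 0.0
blue 90 [ 1.19  1.4  -1.04  1.52 -0.33  1.37  0.52] up err 0.0
```

```bash
cat > sim.py <<'E'
from fit import *
def sim(p,q,keys,verbose=True):
    """keys: list of (pos,rot,nrows). interpolates, local IK; prints rows' shifts"""
    x0,r0=fk(p,q); n_bad=0
    for pos,rot,n in keys:
        w=(rot*r0.inv()).as_rotvec(); dx=np.array(pos)-x0
        print("rows",n,"shift mm",(dx*1000/n).round(1),"turn",(w/n).round(4),end=" ")
        jm=0;em=0
        for i in range(1,n+1):
            qn,e1,e2=ik(p,x0+dx*i/n,R.from_rotvec(w*i/n)*r0,q); jm=max(jm,np.abs(qn-q).max()/.125); em=max(em,e1+e2); q=qn
        print("| maxvel",jm.round(2),"err",round(em,3),"q",q.round(2)); x0,r0=np.array(pos),rot
    return q
E
python3 - <<'E'
from sim import *
z=np.load("c0.npz"); P=z['P']; print("teal",P[222:234,388:406].reshape(-1,3)[::40].round(3))
p=np.load("p.npy"); q=np.array(get_obs()["q"])
def down(az): 
    x=np.array([np.cos(az),np.sin(az),0]);zt=np.array([0,0,-1.]);return R.from_matrix(np.c_[x,np.cross(zt,x),zt])
for a in (35,45,55):
    az=np.radians(a); t=np.r_[np.array([.458,-.32])+.023*np.array([np.cos(az),np.sin(az)]),.33]
    print("DIRECT",a); sim(p,q,[(t,horiz(az),14),(t-[0,0,.237],horiz(az),8)])
    mid=[.5,-.2,.31]
    print("VIA",a); sim(p,q,[([.52,-.1,.31],down(az-.3),7),(t,horiz(az),11),(t-[0,0,.237],horiz(az),8)])
E
```

```text
teal [[ 0.471 -0.504  0.009]
 [ 0.462 -0.505  0.043]
 [ 0.453 -0.505  0.08 ]
 [ 0.446 -0.511  0.096]
 [ 0.44  -0.521  0.1  ]
 [ 0.437 -0.508  0.012]]
DIRECT 35
rows 14 shift mm [ -5.8 -22.9   2.9] turn [ 0.0245 -0.0571  0.0268] | maxvel 11.01 err 0.485 q [-0.56 -0.32  1.44  2.34 -1.35  0.92  0.7 ]
rows 8 shift mm [  0.    0.  -29.6] turn [0. 0. 0.] | maxvel 0.36 err 0.868 q [-0.65 -0.32  1.44  2.42 -1.16  0.62  0.61]
VIA 35
rows 7 shift mm [ -5.4 -16.3   2.9] turn [-0.0264  0.0974  0.0143] | maxvel 1.42 err 0.0 q [-0.84  0.27  1.12  1.85 -0.27  1.18 -0.89]
rows 11 shift mm [ -3.9 -18.8   1.8] turn [ 0.0637 -0.1283  0.0214] | maxvel 2.32 err 0.485 q [-0.56 -0.32  1.44  2.34 -1.35  0.92  0.7 ]
rows 8 shift mm [  0.    0.  -29.6] turn [0. 0. 0.] | maxvel 0.36 err 0.868 q [-0.65 -0.32  1.44  2.42 -1.16  0.62  0.61]
DIRECT 45
rows 14 shift mm [ -6.  -22.7   2.9] turn [ 0.0296 -0.0552  0.0385] | maxvel 10.52 err 0.566 q [-0.56 -0.32  1.44  2.29 -1.2   1.    0.62]
rows 8 shift mm [  0.    0.  -29.6] turn [0. 0. 0.] | maxvel 0.37 err 0.922 q [-0.64 -0.32  1.44  2.42 -1.07  0.68  0.63]
VIA 45
[... 364 characters left out ...]
32  1.44  2.42 -1.07  0.68  0.63]
DIRECT 55
rows 14 shift mm [ -6.2 -22.5   2.9] turn [ 0.0346 -0.0529  0.0502] | maxvel 8.42 err 0.648 q [-0.58 -0.32  1.44  2.24 -1.08  1.09  0.57]
rows 8 shift mm [  0.    0.  -29.6] turn [0. 0. 0.] | maxvel 0.38 err 0.985 q [-0.65 -0.32  1.44  2.42 -0.99  0.75  0.65]
VIA 55
rows 7 shift mm [ -5.4 -16.3   2.9] turn [-0.0432  0.092   0.0621] | maxvel 3.03 err 0.0 q [-0.86  0.29  1.16  1.85 -0.29  1.19 -0.51]
rows 11 shift mm [ -4.4 -18.3   1.8] turn [ 0.1037 -0.0988  0.0214] | maxvel 2.3 err 0.0 q [ 0.88  0.7   0.18  1.81 -1.3   1.9   1.  ]
rows 8 shift mm [  0.    0.  -29.6] turn [0. 0. 0.] | maxvel 0.42 err 0.0 q [ 0.9   1.1   0.14  1.73 -1.26  1.8   1.31]
```

```bash
cat > dls.py <<'E'
from fit import *
QM=(LO+HI)/2
def jac(p,q):
    x,r=fk(p,q);J=np.zeros((6,7))
    for i in range(7):
        d=q.copy();d[i]+=1e-5;y,s=fk(p,d);J[:3,i]=(y-x)/1e-5;J[3:,i]=(s*r.inv()).as_rotvec()/1e-5
    return J
def step(p,q,pos,rot,k=0,ref=QM,lam=1e-3,n=1):
    for _ in range(n):
        x,r=fk(p,q);e=np.r_[pos-x,(rot*r.inv()).as_rotvec()]
        J=jac(p,q);Ji=J.T@np.linalg.inv(J@J.T+lam**2*np.eye(6))
        q=np.clip(q+Ji@e+(np.eye(7)-Ji@J)@(k*(ref-q)),LO,HI)
    return q
def run(p,q,x0,r0,x1,r1,N,**a):
    w=(r1*r0.inv()).as_rotvec(); em=0;qs=[]
    for i in range(1,N+1):
        P_=x0+(x1-x0)*i/N;R_=R.from_rotvec(w*i/N)*r0
        q=step(p,q,P_,R_,**a);qs.append(q)
        x,r=fk(p,q);em=max(em,np.linalg.norm(x-P_)+np.linalg.norm((R_*r.inv()).as_rotvec()))
    return q,em,np.array(qs)
if __name__=="__main__":
    p=np.load("p.npy")
    for nm,ref in (("min",None),("mid",QM),("start",Q[0]),("zero",np.zeros(7))):
      for k in ([0] if ref is None else [.002,.01,.03]):
        q=Q[0]; o=[]
        for i in range(len(Q)-1):
            q,_,_=run(p,Q[i],E[i],RT[i],E[i+1],RT[i+1],60,k=k,ref=QM if ref is None else ref)
            o.append((q-Q[i+1]).round(2)[[0,2,4]])
        print(nm,k,np.abs(o).mean().round(3),*o)
E
python3 dls.py
```

```text
min 0 0.012 [-0.  0. -0.] [-0.  0. -0.] [ 0. -0.  0.] [ 0.01 -0.01  0.  ] [ 0.02 -0.02  0.  ] [ 0.05 -0.04 -0.06]
mid 0.002 0.081 [ 0.08 -0.1   0.04] [ 0.08 -0.1   0.04] [ 0.06 -0.09  0.05] [ 0.06 -0.1   0.05] [ 0.12 -0.13  0.02] [ 0.11 -0.09 -0.14]
mid 0.01 0.297 [ 0.34 -0.42  0.16] [ 0.32 -0.4   0.14] [ 0.25 -0.36  0.19] [ 0.27 -0.38  0.18] [ 0.41 -0.45  0.06] [ 0.35 -0.31 -0.36]
mid 0.03 0.571 [ 0.63 -0.8   0.31] [ 0.62 -0.77  0.27] [ 0.52 -0.72  0.35] [ 0.54 -0.74  0.32] [ 0.78 -0.83  0.11] [ 0.73 -0.68 -0.55]
start 0.002 0.016 [-0.  0. -0.] [-0.  0. -0.] [-0.  0. -0.] [ 0. -0.  0.] [ 0.02 -0.02  0.  ] [ 0.08 -0.07 -0.1 ]
start 0.01 0.037 [-0.  0. -0.] [-0.  0. -0.] [-0.01  0.02 -0.01] [-0.01  0.01 -0.01] [ 0.02 -0.02  0.  ] [ 0.18 -0.16 -0.22]
start 0.03 0.065 [-0.  0. -0.] [-0.01  0.01 -0.  ] [-0.02  0.04 -0.02] [-0.02  0.04 -0.02] [ 0.02 -0.02  0.  ] [ 0.32 -0.29 -0.34]
zero 0.002 0.068 [ 0.05 -0.07  0.02] [ 0.06 -0.07  0.03] [ 0.04 -0.06  0.04] [ 0.05 -0.07  0.04] [ 0.1  -0.11  0.02] [ 0.12 -0.11 -0.16]
zero 0.01 0.238 [ 0.21 -0.26  0.1 ] [ 0.23 -0.29  0.11] [ 0.17 -0.25  0.14] [ 0.18 -0.26  0.13] [ 0.33 -0.37  0.05] [ 0.42 -0.38 -0.4 ]
zero 0.03 0.442 [ 0.38 -0.47  0.18] [ 0.43 -0.54  0.19] [ 0.34 -0.49  0.25] [ 0.36 -0.5   0.23] [ 0.64 -0.69  0.09] [ 0.83 -0.77 -0.58]
```

```bash
cat > search.py <<'E'
from dls import *
import sys
def tiltrot(az,b): # tool x az when down, tipped by b
    n=np.array([-np.sin(az),np.cos(az),0]);x=np.array([np.cos(az),np.sin(az),0]);zt=np.array([0,0,-1.])
    return R.from_rotvec(-b*n)*R.from_matrix(np.c_[x,np.cross(zt,x),zt])
def search(p,q0,stand,zseat,depth,azs,zhi,T,box,seed=0,nv=(1,2)):
    rng=np.random.default_rng(seed); x0,r0=fk(p,q0); best=[];import time;t0=time.time()
    while time.time()-t0<T:
        az=np.radians(rng.uniform(*azs[rng.integers(len(azs))])); d=np.array([np.cos(az),np.sin(az),0])
        hi=np.r_[stand,0]+depth*d+[0,0,zhi]; lo=np.r_[stand,0]+depth*d+[0,0,zseat]
        keys=[]
        for _ in range(rng.integers(nv[0],nv[1]+1)): keys.append((rng.uniform(*box),tiltrot(rng.uniform(-3.1,3.1) if rng.random()<.4 else az+rng.normal()*.6,rng.uniform(0,1.6))))
        keys+=[(hi,tiltrot(az,np.pi/2)),(lo,tiltrot(az,np.pi/2))]
        q,x,r=q0,x0,r0;mar=9;ok=True;rows=[]
        for kp,kr in keys:
            w=np.linalg.norm((kr*r.inv()).as_rotvec()); N=int(np.ceil(max(w/.17,np.linalg.norm(kp-x)/.045,1)))
            q1,em,qs=run(p,q,x,r,kp,kr,N); dv=np.abs(np.diff(np.r_[[q],qs],axis=0)).max()/.125
            wz=[(fk(p,k)[0]-.327*fk(p,k)[1].as_matrix()[:,2])[2] for k in qs]
            if em>.02 or dv>2.2 or min(wz)<.085: ok=False;break
            m=np.minimum(qs-LO,HI-qs).min(); mar=min(mar,m)
            if mar<.05: ok=False;break
            rows.append((N,kp,kr,q1)); q,x,r=q1,kp,kr
        if ok: best.append((mar-.004*sum(k[0] for k in rows),mar,np.degrees(az),rows))
    best.sort(key=lambda t:-t[0]); return best
def show(b,x0,r0):
    print("score %.3f mar %.3f az %.1f"%b[:3])
    for N,kp,kr,q in b[3]:
        print("  N",N,"to",kp.round(3),"shift",((kp-x0)*1000/N).round(1),"turn",((kr*r0.inv()).as_rotvec()/N).round(4),"q",q.round(2)); x0,r0=kp,kr
E
python3 - <<'E'
from search import *
p=np.load("p.npy"); q=np.array(get_obs()["q"])
b=search(p,q,[.458,-.32],.093,.023,[(-120,-90),(20,80)],.33,150,([.4,-.35,.3],[.65,.1,.42]),nv=(1,2))
print(len(b)); 
for k in b[:4]: show(k,*fk(p,q))
E
```

```text
0
```

```bash
nproc; cat > fast.py <<'E'
import numpy as np, time
from multiprocessing import Pool
from scipy.spatial.transform import Rotation as R
from search import tiltrot, show, LO, HI
import fit
p=np.load("p.npy")
def chain(q):
    c,s=np.cos,np.sin
    def Z(t): return np.array([[c(t),-s(t),0],[s(t),c(t),0],[0,0,1]])
    def Y(t): return np.array([[c(t),0,s(t)],[0,1,0],[-s(t),0,c(t)]])
    q=q+np.r_[0,p[14:19],0]
    ax=[];og=[];x=np.zeros(3);A=np.eye(3)
    def add(M,v,sg,off=None):
        nonlocal A,x
        ax.append(sg*A[:,v]);og.append(x);A=A@M
        if off is not None:x=x+A@off
    add(Z(p[0]-q[0]),2,-1,p[2:5]);add(Y(q[1]),1,1,p[5:8]);add(Z(-q[2]),2,-1);add(Y(q[3]),1,1,p[8:11]);add(Z(-q[4]),2,-1);add(Y(q[5]),1,1,p[11:14]);add(Z(p[1]-q[6]),2,-1)
    J=np.array([np.r_[np.cross(a,x-o),a] for a,o in zip(ax,og)]).T
    return x,A,J,og
def logm(M):
    return R.from_matrix(M).as_rotvec()
def run(q,x0,r0,x1,r1,N):
    w=(r1*r0.inv()).as_rotvec();qs=[];em=0;m=r0.as_matrix()
    Rs=R.from_rotvec(np.outer(np.arange(1,2*N+1)/(2*N),w)).as_matrix()@m
    wz=9
    for i in range(1,2*N+1):
        X=x0+(x1-x0)*i/(2*N);x,A,J,og=chain(q)
        D=Rs[i-1]@A.T; e=np.r_[X-x,.5*np.array([D[2,1]-D[1,2],D[0,2]-D[2,0],D[1,0]-D[0,1]])]
        dq=J.T@np.linalg.solve(J@J.T+1e-6*np.eye(6),e)
        if np.abs(dq).max()>.17: return None
        q=q+dq
        mar=np.minimum(q-LO,HI-q).min()
        if mar<.04: return None
        wz=min(wz,x[2]-.327*A[2,2])
        if wz<.085: return None
        qs.append(mar)
    x,A,J,og=chain(q)
    if np.linalg.norm(x-x1)>.005: return None
    return q,min(qs)
def work(a):
    seed,q0,stand,zseat,depth,azs,zhi,T,box,nv=a
    rng=np.random.default_rng(seed);x0,A,_,_=chain(q0);r0=R.from_matrix(A);best=[];t0=time.time();n=0;fin=0
    while time.time()-t0<T:
        n+=1
        az=np.radians(rng.uniform(*azs[rng.integers(len(azs))]));d=np.array([np.cos(az),np.sin(az),0])
        hi=np.r_[stand,0]+depth*d+[0,0,zhi];lo=hi+[0,0,zseat-zhi]
        keys=[]
        for _ in range(rng.integers(nv[0],nv[1]+1)):
            keys.append((rng.uniform(*box),tiltrot(rng.uniform(-3.1,3.1) if rng.random()<.5 else az+rng.normal()*.6,rng.choice([0,0,1,1.5])*rng.uniform(-.3,1))))
        keys+=[(hi,tiltrot(az,np.pi/2)),(lo,tiltrot(az,np.pi/2))]
        q,x,r=q0,x0,r0;mar=9;rows=[]
        for kp,kr in keys:
            if np.linalg.norm(kp-x)<1e-9: continue
            N=int(np.ceil(max(np.linalg.norm((kr*r.inv()).as_rotvec())/.17,np.linalg.norm(kp-x)/.05,1)))
            o=run(q,x,r,kp,kr,N)
            if o is None: break
            q,m=o;mar=min(mar,m);rows.append((N,kp,kr,q));x,r=kp,kr
        else: best.append((mar-.003*sum(k[0] for k in rows),mar,np.degrees(az),rows))
    return n,best
def search(q0,stand,zseat,depth,azs,zhi,T,box,nv,W=8):
    with Pool(W) as P_: o=P_.map(work,[(s,q0,stand,zseat,depth,azs,zhi,T,box,nv) for s in range(W)])
    print("tried",sum(k[0] for k in o)); b=sum([k[1] for k in o],[]);b.sort(key=lambda t:-t[0]);return b
E
cat > go.py <<'E'
from fast import *
import json
q=np.array(json.loads(open("log.txt").readlines()[-1])["q"])
b=search(q,[.458,-.32],.093,.023,[(-120,-85),(15,80)],.33,120,([.35,-.5,.28],[.8,.3,.5]),(1,3))
print(len(b))
for k in b[:4]: show(k,*fit.fk(p,q))
E
OMP_NUM_THREADS=1 OPENBLAS_NUM_THREADS=1 python3 go.py
```

```text
4
tried 170509
362
score 0.067 mar 0.187 az -107.4
  N 5 to [0.575 0.162 0.407] shift [ 3.4 29.6 23.4] turn [-0.0089  0.1414 -0.0572] q [-0.94  0.27  0.72  1.54 -0.18  1.4  -1.86]
  N 17 to [ 0.591 -0.245  0.289] shift [  0.9 -23.9  -6.9] turn [0.     0.     0.1637] q [ 0.02  0.39  0.38  1.6  -0.15  1.19  1.55]
  N 13 to [ 0.451 -0.342  0.33 ] shift [-10.7  -7.5   3.1] turn [-0.0531  0.1228  0.1013] q [-0.35  0.63  0.37  2.03  1.17  1.56  2.13]
  N 5 to [ 0.451 -0.342  0.093] shift [  0.    0.  -47.4] turn [0. 0. 0.] q [-0.28  1.08  0.27  1.95  1.09  1.41  1.79]
score 0.063 mar 0.186 az -115.8
  N 6 to [0.561 0.203 0.497] shift [ 0.5 31.4 34.6] turn [-0.0006  0.1371 -0.0652] q [-0.88  0.32  0.67  1.29 -0.24  1.7  -2.03]
  N 17 to [ 0.375 -0.38   0.448] shift [-10.9 -34.3  -2.9] turn [ 0.0147 -0.0057  0.1654] q [-0.08  0.19  0.9   1.56 -0.13  1.54  1.88]
  N 13 to [ 0.448 -0.341  0.33 ] shift [ 5.6  3.  -9.1] turn [-0.037   0.121   0.1002] q [-0.5   0.76  0.65  1.94  0.97  1.48  2.26]
  N 5 to [ 0.448 -0.341  0.093] shift [  0.    0.  -47.4] turn [0. 0. 0.] q [-0.4   1.17  0.5   1.86 
[... 422 characters left out ...]
.72  2.21  1.29  1.23  2.04]
  N 5 to [ 0.457 -0.343  0.093] shift [  0.    0.  -47.4] turn [0. 0. 0.] q [-0.53  1.17  0.51  2.12  1.2   1.1   1.65]
score 0.059 mar 0.182 az -90.9
  N 5 to [ 0.599 -0.045  0.384] shift [  8.2 -11.9  18.9] turn [ 0.0011  0.1423 -0.0844] q [-0.77  0.37  1.02  1.58 -0.32  1.38 -1.52]
  N 16 to [ 0.516 -0.466  0.371] shift [ -5.2 -26.3  -0.8] turn [0.     0.     0.1696] q [ 0.32  0.46  0.5   1.34 -0.22  1.4   1.72]
  N 15 to [ 0.458 -0.343  0.33 ] shift [-3.9  8.2 -2.7] turn [-0.0536  0.112   0.1112] q [-0.45  0.55  0.43  2.23  1.4   1.41  1.99]
  N 5 to [ 0.458 -0.343  0.093] shift [  0.    0.  -47.4] turn [0. 0. 0.] q [-0.36  1.08  0.3   2.14  1.35  1.3   1.57]
```

```bash
sed -i 's/\[(-120,-85),(15,80)\]/[(32,60)]/; s/T=120/T=150/; s/(1,3))/(1,4))/; s/,120,/,150,/' go.py; OMP_NUM_THREADS=1 OPENBLAS_NUM_THREADS=1 python3 go.py
```

```text
tried 227049
221
score 0.037 mar 0.133 az 54.8
  N 7 to [0.582 0.072 0.323] shift [3.4 8.2 4.8] turn [ 0.0278  0.1009 -0.1316] q [-0.79  0.3   0.72  1.69 -0.21  1.22 -2.35]
  N 10 to [ 0.763 -0.346  0.315] shift [ 18.1 -41.8  -0.9] turn [0.     0.     0.1185] q [ 0.15  0.77  0.46  0.96 -0.32  1.48 -0.62]
  N 10 to [ 0.471 -0.301  0.33 ] shift [-29.1   4.5   1.5] turn [ 0.1013 -0.122   0.0414] q [ 1.05  0.69 -0.05  1.8  -1.24  1.79  0.94]
  N 5 to [ 0.471 -0.301  0.093] shift [  0.    0.  -47.4] turn [0. 0. 0.] q [ 1.04  1.08 -0.05  1.73 -1.17  1.67  1.25]
score 0.017 mar 0.128 az 55.6
  N 8 to [0.761 0.294 0.39 ] shift [25.4 34.9 12.6] turn [ 0.0202  0.0887 -0.1044] q [-0.73  0.74  0.67  0.91 -0.43  1.61 -2.45]
  N 14 to [ 0.787 -0.365  0.371] shift [  1.9 -47.1  -1.4] turn [0.     0.     0.1556] q [ 0.27  0.82  0.26  0.69 -0.19  1.65  0.38]
  N 10 to [ 0.471 -0.301  0.33 ] shift [-31.6   6.4  -4.1] turn [ 0.1501 -0.0514 -0.0425] q [ 1.09  0.69 -0.1   1.78 -1.21  1.77  0.93]
  N 5 to [ 0.471 -0.301  0.093] shift [  0.    0.  -47.4] turn [0. 0. 0.] q [ 1.08  1.09 -0.09  1.71 -1.14  1.
[... 412 characters left out ...]
  1.8  -1.25  1.81  0.96]
  N 5 to [ 0.471 -0.301  0.093] shift [  0.    0.  -47.4] turn [0. 0. 0.] q [ 1.01  1.08 -0.    1.73 -1.19  1.69  1.26]
score 0.006 mar 0.111 az 55.4
  N 10 to [ 0.412 -0.305  0.407] shift [-14.6 -31.9  11.7] turn [ 0.037   0.0672 -0.1366] q [-0.4   0.08  1.    1.73 -0.07  1.37 -2.18]
  N 10 to [ 0.745 -0.478  0.319] shift [ 33.2 -17.3  -8.8] turn [0.     0.     0.1628] q [ 0.33  0.89  0.52  0.73 -0.4   1.58 -0.5 ]
  N 10 to [ 0.471 -0.301  0.33 ] shift [-27.4  17.7   1.1] turn [ 0.1006 -0.1229  0.0441] q [ 1.05  0.69 -0.06  1.79 -1.23  1.79  0.94]
  N 5 to [ 0.471 -0.301  0.093] shift [  0.    0.  -47.4] turn [0. 0. 0.] q [ 1.05  1.09 -0.05  1.72 -1.16  1.67  1.24]
```

```bash
python3 -m creep '[[-1,3,8,5,0.028,0.101,-0.132],[-1,3,8,5,0.028,0.101,-0.132],[-1,3,8,5,0.028,0.101,-0.132],[-1,3,8,5,0.028,0.101,-0.132],[-1,3,8,5,0.028,0.101,-0.132]]' | tail -2
python3 -m creep '[[-1,3,8,5,0.028,0.101,-0.132],[-1,3,8,5,0.028,0.101,-0.132]]'
python3 -m creep '[[-1,18,-42,-1,0,0,0.118],[-1,18,-42,-1,0,0,0.118],[-1,18,-42,-1,0,0,0.118],[-1,18,-42,-1,0,0,0.118],[-1,18,-42,-1,0,0,0.118]]'
python3 -m creep '[[-1,18,-42,-1,0,0,0.118],[-1,18,-42,-1,0,0,0.118],[-1,18,-42,-1,0,0,0.118],[-1,18,-42,-1,0,0,0.118],[-1,18,-42,-1,0,0,0.118]]'
python3 rec.py; tail -n 1 log.txt
python3 - <<'E'
from fast import *
import json
l=json.loads(open("log.txt").readlines()[-1]);q=np.array(l["q"]);x,r=fit.fk(p,q);print(np.array(l["eef_pos"])-x)
az=np.radians(54.8);d=np.array([np.cos(az),np.sin(az),0]);hi=np.r_[.458,-.32,0]+.023*d+[0,0,.33]
kr=tiltrot(az,np.pi/2);o=run(q,x,r,hi,kr,10);print(((hi-x)*100).round(2),((kr*r.inv()).as_rotvec()/10).round(4),o)
E
```

```text
gripper_width: 0.705
grasp_force: 38.4
t: 5.5
eef_pos: [0.5796, 0.0712, 0.3247]
tool_rot: [0.0, 0.928, -0.371, -0.005]
contact_force: [-0.5, 0.0, -1.1]
gripper_width: 0.705
grasp_force: 38.4
t: 6.12
eef_pos: [0.6697, -0.1407, 0.3194]
tool_rot: [0.001, 0.997, -0.082, -0.004]
contact_force: [0.6, 0.8, -0.6]
gripper_width: 0.7
grasp_force: 38.4
t: 6.75
eef_pos: [0.7596, -0.3504, 0.3145]
tool_rot: [0.003, 0.977, 0.212, -0.003]
contact_force: [0.2, 0.2, -2.0]
gripper_width: 0.7
grasp_force: 38.4
{"q": [0.15482999939227032, 0.7678794106991779, 0.4490274645948945, 0.954508310341957, -0.29887584059097677, 1.4771267875233867, -0.626517866724506], "eef_pos": [0.759632814016608, -0.3503782590011669, 0.31451652397018004], "tool_rot": [0.0028443955800627457, 0.9773411160595574, 0.21162356708791769, -0.003423174875501447]}
[ 1.05210973e-04  2.70432913e-05 -3.33339942e-05]
[-28.83   4.92   1.55] [ 0.1019 -0.1226  0.0417] (array([ 1.06142247,  0.68938537, -0.06662807,  1.79558736, -1.23131751,
        1.77706352,  0.94079927]), np.float64(0.13868248719067555))
```

Prediction matches. Tipping over the orange stand, high up.

```bash
python3 -m creep '[[-1,-29,5,2,0.102,-0.123,0.042],[-1,-29,5,2,0.102,-0.123,0.042],[-1,-29,5,2,0.102,-0.123,0.042],[-1,-29,5,2,0.102,-0.123,0.042],[-1,-29,5,1,0.102,-0.123,0.042]]'|tail -2
python3 -m creep '[[-1,-29,5,1,0.102,-0.123,0.042],[-1,-29,5,2,0.102,-0.123,0.042],[-1,-29,5,1,0.102,-0.123,0.042],[-1,-28,5,2,0.102,-0.123,0.042],[-1,-28,5,1,0.102,-0.123,0.042]]'
python3 -m creep '[[-1,0,0,0,0,0,0]]' | tail -1
python3 - <<'E'
from h import *
from scipy.optimize import least_squares
o=get_obs(); T=T_of(o); print(o["eef_pos"],"x",T[:3,0].round(3),"z",T[:3,2].round(3),o["q"].round(2))
for n in("side","top"):
    a,d,P=cloud(n); cv2.imwrite(f"pics/{n}3.png",a[...,::-1])
    H=cv2.cvtColor(a,cv2.COLOR_RGB2HSV); h,s,v=[H[...,i].astype(int) for i in range(3)]
    m=(h>=3)&(h<=13)&(s>160)&(P[...,2]>.2)&(np.hypot(P[...,0]-.458,P[...,1]+.32)<.12)
    q=P[m]; print(n,len(q),q.min(0).round(3),q.max(0).round(3),q.mean(0).round(3))
    if n=="side":
        # tilted cylinder: centre at z=zm plus slopes
        zm=.3
        f=lambda p:np.hypot(q[:,0]-p[0]-p[2]*(q[:,2]-zm),q[:,1]-p[1]-p[3]*(q[:,2]-zm))-.030
        k=least_squares(f,[.458,-.32,0,0],loss="soft_l1",f_scale=.002); print("cyl",k.x.round(4),np.sqrt((k.fun**2).mean()))
    g=(P[...,2]>.05)&(P[...,2]<.11)&(np.hypot(P[...,0]-.458,P[...,1]+.32)<.04); w=P[g]
    if len(w)>20:
        f=lambda p:np.hypot(w[:,0]-p[0],w[:,1]-p[1])-.023
        mm=w[:,2]<.088; w=w[mm]; k=least_squares(f,[.458,-.32],loss="soft_l1",f_scale=.001); print("peg",n,len(w),k.x.round(4),np.sqrt((k.fun**2).mean()))
E
```

```text
gripper_width: 0.704
grasp_force: 38.5
t: 8.0
eef_pos: [0.4698, -0.2999, 0.33]
tool_rot: [-0.326, 0.625, 0.326, 0.63]
contact_force: [-0.5, -0.3, -1.6]
gripper_width: 0.704
grasp_force: 38.5
grasp_force: 38.5
[ 0.46964164 -0.30021718  0.32683412] x [ 0.003 -0.007  1.   ] z [0.577 0.816 0.004] [ 1.07  0.69 -0.08  1.8  -1.23  1.77  0.94]
side 1025 [ 0.423 -0.422  0.249] [ 0.484 -0.293  0.351] [ 0.453 -0.333  0.335]
cyl [ 0.4571 -0.3184 -0.0093 -0.006 ] 0.009766974568745004
peg side 306 [ 0.4599 -0.3185] 0.0013094031661827661
top 615 [ 0.423 -0.355  0.256] [ 0.486 -0.288  0.359] [ 0.456 -0.314  0.347]
peg top 46 [ 0.4591 -0.3198] 0.0008552851057085381
```

View pics/side3.png

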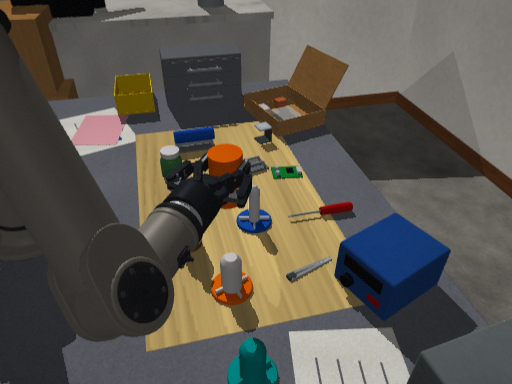

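Side view: beaker closed end up at (225,155), held above the orange stand (232,280). The peg measures at (0.4597, −0.319) and the beaker is about 4 mm short in x. I'll correct that and descend to just above the tip.

```bash
python3 -m creep '[[-1,2,0,-30,0,0,0],[-1,2,1,-35,0,0,0],[-1,0,0,-35,0,0,0],[-1,0,0,-25,0,0,0],[-1,0,0,0,0,0,0]]'
python3 - <<'E'
from h import *
o=get_obs(); T=T_of(o); print(o["eef_pos"],"axis",(T[:3,3]-.023*T[:3,2]).round(4))
a,d,P=cloud("side"); b,d,P2=cloud("top")
im=np.hstack([cv2.resize(a[190:320,150:300],None,fx=2.6,fy=2.6),cv2.resize(b[190:320,260:410],None,fx=2.6,fy=2.6)])
cv2.imwrite("pics/s4.png",im[...,::-1])
H=cv2.cvtColor(b,cv2.COLOR_RGB2HSV); h,s,v=[H[...,i].astype(int) for i in range(3)]
m=(h>=3)&(h<=13)&(s>160)&(np.abs(P2[...,2]-T[2,3]-.025)<.008)&(np.hypot(P2[...,0]-.458,P2[...,1]+.32)<.06)
q=P2[m][:,:2].astype(np.float32); print(len(q),cv2.minEnclosingCircle(q),q.mean(0))
E
```

```text
t: 8.85
eef_pos: [0.4767, -0.2975, 0.2043]
tool_rot: [-0.327, 0.627, 0.326, 0.628]
contact_force: [0.9, -0.0, -0.1]
gripper_width: 0.706
grasp_force: 38.5
[ 0.47665742 -0.29745845  0.20427173] axis [ 0.4635 -0.3163  0.2042]
431 ((0.462390661239624, -0.3167523145675659), 0.030067959800362587) [ 0.46115845 -0.31608737]
```

View pics/s4.png

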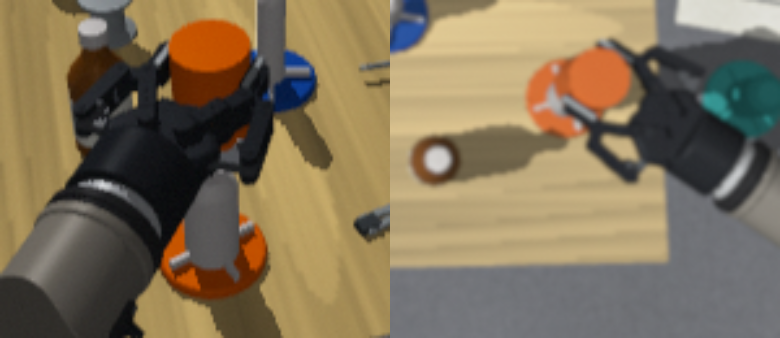

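```bash
python3 -m creep '[[-1,-3,-3,0,0,0,0],[-1,0,0,-15,0,0,0],[-1,0,0,-10,0,0,0],[-1,0,0,-10,0,0,0],[-1,0,0,0,0,0,0]]'
python3 -m creep '[[-1,0,0,-10,0,0,0],[-1,0,0,-10,0,0,0],[-1,0,0,0,0,0,0]]'
python3 -c "
from h import *
o=get_obs();T=T_of(o);print((T[:3,3]-.023*T[:3,2]).round(4),T[:3,0].round(3),o['contact_force'],o['torque'])"
```

```text
t: 9.57
eef_pos: [0.4725, -0.3006, 0.1683]
tool_rot: [-0.327, 0.626, 0.325, 0.629]
contact_force: [-0.1, -0.8, -1.5]
gripper_width: 0.699
grasp_force: 38.5
t: 9.95
eef_pos: [0.4725, -0.3007, 0.1484]
tool_rot: [-0.327, 0.626, 0.325, 0.629]
contact_force: [0.4, -0.2, -0.6]
gripper_width: 0.705
grasp_force: 38.5
[ 0.4593 -0.3195  0.1483] [-0.001 -0.004  1.   ] [ 0.35197394 -0.22846076 -0.63600377] [-1.07268252  0.77490353 -0.03185519]
```

No contact and already 25 mm over the peg. Continuing down.

```bash
python3 -m creep '[[-1,0,0,-12,0,0,0],[-1,0,0,-12,0,0,0],[-1,0,0,-12,0,0,0],[-1,0,0,-10,0,0,0],[-1,0,0,0,0,0,0]]'
python3 -m creep '[[-1,0,0,-3,0,0,0],[-1,0,0,-2,0,0,0],[-1,0,0,0,0,0,0]]' | grep -E "pos|force"
python3 -m creep '[[-1,0,0,-2,0,0,0],[-1,0,0,0,0,0,0]]' | grep -E "pos|force"
python3 -m creep '[[-1,0,0,-2,0,0,0],[-1,0,0,0,0,0,0]]' | grep -E "pos|force"
```

```text
t: 10.58
eef_pos: [0.4725, -0.3007, 0.1024]
tool_rot: [-0.327, 0.626, 0.325, 0.629]
contact_force: [-0.2, 0.1, -1.2]
gripper_width: 0.702
grasp_force: 38.5
eef_pos: [0.4727, -0.3009, 0.0984]
contact_force: [0.1, -0.7, -0.8]
grasp_force: 38.5
eef_pos: [0.4727, -0.3009, 0.0962]
contact_force: [-0.3, -0.1, -1.4]
grasp_force: 38.5
eef_pos: [0.4728, -0.3009, 0.0944]
contact_force: [-0.1, -0.3, 0.9]
grasp_force: 38.5
```

```bash
for i in 1; do python3 -m creep '[[-1,0,0,-1,0,0,0],[-1,0,0,0,0,0,0]]' | grep -E "pos|contact"; done
python3 -m creep '[[-1,0,0,-1,0,0,0],[-1,0,0,0,0,0,0]]' | grep -E "pos|contact"
python3 -c "
from h import *
a,d,P=cloud('top');z=get_obs()['eef_pos'][2]
H=cv2.cvtColor(a,cv2.COLOR_RGB2HSV); h,s,v=[H[...,i].astype(int) for i in range(3)]
m=(h>=3)&(h<=13)&(s>160)&(abs(P[...,2]-z-.025)<.008)&(np.hypot(P[...,0]-.458,P[...,1]+.32)<.06)
print(np.median(P[m][:,2]),P[m].mean(0))"
```

```text
eef_pos: [0.4729, -0.3007, 0.0941]
contact_force: [0.2, 0.1, 4.0]
eef_pos: [0.473, -0.3006, 0.094]
contact_force: [-0.5, 0.5, 7.0]
0.11809053094059219 [ 0.45817953 -0.31898719  0.11809089]
```

Seated: closed end at z=0.118, 7 N of support. Releasing.

```bash
python3 -m creep '[[-1,0,0,1,0,0,0],[0.6,0,0,0,0,0,0],[0.8,0,0,0,0,0,0],[1,0,0,0,0,0,0],[1,0,0,0,0,0,0]]' | grep -E "t:|pos|contact|width"
python3 -m creep '[[1,-6,-8,0,0,0,0],[1,-12,-16,0,0,0,0],[1,-17,-24,0,0,0,0],[1,-17,-24,0,0,0,0]]'
python3 rec.py
cat > go2.py <<'E'
# path tool to above the tube grasp, then simulate lift + orient search afterwards
from fast import *
import json
q=np.array(json.loads(open("log.txt").readlines()[-1])["q"]);x,r=fit.fk(p,q);print(x,q.round(2))
g=np.array([.461+.03,.3008,.25]);rg=tiltrot(.025,0)
def chainrun(q,x,r,keys):
    out=[];mar=9
    for kp,kr in keys:
        N=int(np.ceil(max(np.linalg.norm((kr*r.inv()).as_rotvec())/.17,np.linalg.norm(kp-x)/.055,1)))
        o=run(q,x,r,kp,kr,N)
        if o is None:return None
        q,m=o;mar=min(mar,m);out.append((N,kp,kr,q));x,r=kp,kr
    return mar,out
rng=np.random.default_rng(1);best=[];t0=time.time()
while time.time()-t0<60:
    az=np.radians(54.8)
    keys=[(x+[0,0,.2],r),(rng.uniform([.4,-.5,.3],[.75,.2,.4]),tiltrot(rng.uniform(-1,1.6),rng.uniform(-.1,.6)*(rng.random()<.5))),(g,rg)]
    if rng.random()<.5: keys.pop(1)
    elif rng.random()<.4: keys.insert(1,(rng.uniform([.4,-.5,.3],[.75,-.2,.4]),tiltrot(az+rng.normal()*.3,rng.uniform(0,1.2))))
    o=chainrun(q,x,r,keys)
    if o: best.append((o[0]-.004*sum(k[0] for k in o[1]),o[0],0,o[1]))
best.sort(key=lambda t:-t[0]);print(len(best))
for b in best[:3]: show(b,x,r)
E
OMP_NUM_THREADS=1 python3 go2.py
```

```text
t: 12.62
eef_pos: [0.4726, -0.3009, 0.0931]
tool_rot: [-0.327, 0.626, 0.325, 0.629]
contact_force: [0.7, 0.3, -0.8]
gripper_width: 0.999
t: 13.12
eef_pos: [0.4191, -0.3749, 0.0931]
tool_rot: [-0.326, 0.627, 0.325, 0.628]
contact_force: [0.3, 0.3, -0.7]
gripper_width: 0.996
grasp_force: 0.0
[ 0.41927638 -0.37513953  0.09313935] [ 1.15  1.12 -0.02  1.6  -1.08  1.77  1.19]
2972
score -0.033 mar 0.043 az 0.0
  N 4 to [ 0.419 -0.375  0.293] shift [ 0.  0. 50.] turn [0. 0. 0.] q [ 1.15  0.8  -0.02  1.68 -1.14  1.88  0.97]
  N 8 to [ 0.545 -0.005  0.387] shift [15.7 46.3 11.7] turn [-0.1248  0.098  -0.0111] q [ 0.27  0.06 -0.25  1.79 -0.24  1.1  -0.61]
  N 7 to [0.491 0.301 0.25 ] shift [ -7.7  43.6 -19.6] turn [-0.019   0.0405 -0.1175] q [-0.32  0.33 -0.42  1.76  0.15  1.09 -2.34]
score -0.033 mar 0.043 az 0.0
  N 4 to [ 0.419 -0.375  0.293] shift [ 0.  0. 50.] turn [0. 0. 0.] q [ 1.15  0.8  -0.02  1.68 -1.14  1.88  0.97]
  N 7 to [ 0.476 -0.117  0.347] shift [ 8.1 36.8  7.8] turn [-0.1253  0.0986 -0.0134] q [ 0.5   0.01 -0.1   1.97 -0.5   1.05 -0.1 ]
  N 8 to [0.491 0.301 0.25 ] shift [  1.9  52.3 -12.2] turn [-0.025   0.0533 -0.1015] q [-0.23  0.35 -0.54  1.75  0.2   1.1  -2.38]
score -0.033 mar 0.043 az 0.0
  N 4 to [ 0.419 -0.375  0.293] shift [ 0.  0. 50.] turn [0. 0. 0.] q [ 1.15  0.8  -0.02  1.68 -1.14  1.88  0.97]
  N 9 to [0.405 0.085 0.393] shift [-1.6 51.1 11.1] turn [-0.1382  0.0908  0.0059] q [ 0.44 -0.12 -0.66  1.89 -0.13  1.27 -0.74]
  N 6 to [0.491 0.301 0.25 ] shift [ 14.3  36.  -23.8] turn [-0.0074  0.0128 -0.1661] q [-0.07  0.39 -0.75  1.74  0.29  1.13 -2.46]
```

```bash
python3 -m creep '[[1,0,0,50,0,0,0],[1,0,0,50,0,0,0],[1,0,0,50,0,0,0],[1,0,0,50,0,0,0]]'|grep pos
python3 -m creep '[[1,16,46,12,-0.125,0.098,-0.011],[1,16,46,12,-0.125,0.098,-0.011],[1,16,46,12,-0.125,0.098,-0.011],[1,16,46,12,-0.125,0.098,-0.011]]'|grep pos
python3 -m creep '[[1,16,46,12,-0.125,0.098,-0.011],[1,16,46,12,-0.125,0.098,-0.011],[1,16,46,12,-0.125,0.098,-0.011],[1,16,46,12,-0.125,0.098,-0.011]]'|grep pos
python3 -m creep '[[1,-8,44,-20,-0.019,0.04,-0.118],[1,-8,44,-20,-0.019,0.04,-0.118],[1,-8,44,-20,-0.019,0.04,-0.118],[1,-8,44,-20,-0.019,0.04,-0.118]]'|grep pos
python3 -m creep '[[1,-8,44,-20,-0.019,0.04,-0.118],[1,-8,44,-20,-0.019,0.04,-0.118],[1,-8,44,-20,-0.019,0.04,-0.118]]'
cat > tube.py <<'E'
from h import *
from scipy.optimize import least_squares
o=get_obs();T=T_of(o);print(o["eef_pos"],"x",T[:3,0].round(3),"z",T[:3,2].round(3),o["q"].round(2))
a,d,P=cloud("wrist"); cv2.imwrite("pics/w5.png",a[...,::-1])
H=cv2.cvtColor(a,cv2.COLOR_RGB2HSV); h,s,v=[H[...,i].astype(int) for i in range(3)]
c0=np.array([.461,.3]);m=(h>=103)&(h<=127)&(s>140)&(P[...,2]>.045)&(np.hypot(P[...,0]-.461,P[...,1]-.3)<.09)
q=P[m]
f=lambda p:(np.hypot((q[:,:2]-c0)@[-np.sin(p[0]),np.cos(p[0])]-p[1],q[:,2]-p[2])-.021)
k=least_squares(f,[.025,0,.044],loss="soft_l1",f_scale=.002); th,of,zc=k.x
u=np.array([np.cos(th),np.sin(th)]);n=np.array([-u[1],u[0]]);pr=(q[:,:2]-c0)@u;e=np.percentile(pr,[.5,99.5])
print(len(q),"th",th,"off",of,"zc",zc,"ext",e,"rms",np.sqrt((k.fun**2).mean()));c=c0+n*of+u*e.mean();print("c",c,"grasp",(c0+n*of+u*(e[1]-.032)))
E
python3 tube.py; python3 rec.py
```

```text
eef_pos: [0.4195, -0.3742, 0.2948]
eef_pos: [0.4845, -0.1897, 0.3424]
eef_pos: [0.5422, -0.0216, 0.385]
eef_pos: [0.5109, 0.1518, 0.3045]
t: 15.5
eef_pos: [0.4876, 0.2839, 0.2443]
tool_rot: [-0.009, 0.999, 0.013, 0.028]
contact_force: [0.9, -0.4, 0.3]
gripper_width: 0.998
grasp_force: 0.0
[0.48762891 0.28393257 0.24428448] x [0.998 0.026 0.057] z [ 0.056  0.018 -0.998] [-0.28  0.29 -0.45  1.83  0.17  1.   -2.34]
3004 th 0.0216543535249875 off 0.0030832335367021284 zc 0.04446019263872442 ext [-0.05981133  0.06743912] rms 0.004952431720838329
c [0.46474624 0.30316509] grasp [0.49636405 0.30384986]
```

```bash
python3 -m creep '[[1,4,10,-30,-0.018,0.056,0],[1,3,8,-40,0,0,0],[1,0,0,-40,0,0,0],[1,0,0,0,0,0,0]]' 35|grep -E "pos|rot"
python3 tube.py
```

```text
eef_pos: [0.4929, 0.2994, 0.1318]
tool_rot: [0.001, 1.0, 0.016, -0.002]
[0.49290019 0.2994053  0.13183645] x [ 0.999  0.032 -0.005] z [-0.005 -0.002 -1.   ] [-0.33  0.47 -0.42  1.86  0.24  0.87 -2.4 ]
5972 th 0.02156423521000309 off 0.0033003883549057676 zc 0.04443831258612816 ext [-0.06023737  0.06768172] rms 0.0024426422173244792
c [0.46465015 0.30337988] grasp [0.49660226 0.30406901]
```

View pics/w5.png

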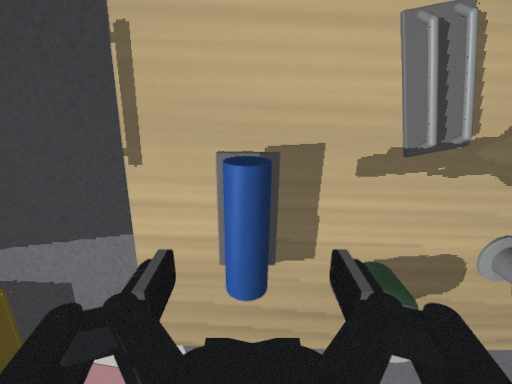

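Tube at column 246, finger middle at 254; this matches the 4 mm y offset measured. Correcting, descending, gripping, lifting.

```bash
python3 -m creep '[[1,2,4,-40,0,0,-0.01],[1,1,0,-40,0,0,0],[1,0,0,-32,0,0,0],[1,0,0,0,0,0,0],[-1,0,0,0,0,0,0]]' 35|grep -E "pos|contact"
python3 -m creep '[[-1,0,0,0,0,0,0],[-1,0,0,0,0,0,0],[-1,0,0,0,0,0,0],[-1,0,0,0,0,0,0],[-1,0,0,0,0,0,0]]'
python3 -m creep '[[-1,0,0,20,0,0,0],[-1,0,0,50,0,0,0],[-1,0,0,60,0,0,0],[-1,0,0,60,0,0,0],[-1,0,0,60,0,0,0]]'
python3 rec.py; tail -n1 log.txt
```

```text
eef_pos: [0.4984, 0.3071, 0.0248]
contact_force: [-0.2, 0.3, -0.5]
t: 17.35
eef_pos: [0.4982, 0.3044, 0.0245]
tool_rot: [0.0, 1.0, 0.011, 0.001]
contact_force: [-1.0, -7.4, 12.4]
gripper_width: 0.489
grasp_force: 33.7
t: 17.98
eef_pos: [0.4961, 0.3068, 0.2761]
tool_rot: [-0.002, 1.0, 0.012, 0.001]
contact_force: [0.9, -0.3, -0.9]
gripper_width: 0.485
grasp_force: 35.9
{"q": [-0.29377794384360184, 0.32243037012206704, -0.4600623247280857, 1.7060804231438365, 0.15311578311278676, 1.1453260936167715, -2.3422394779720044], "eef_pos": [0.4960525832289722, 0.3067829255359081, 0.27614350066676957], "tool_rot": [-0.001902465281033534, 0.9999211510165038, 0.012386097846696342, 0.0008105281097447187]}
```

```bash
sed -i 's/^b=search.*/b=search(q,[.559,-.119],.116,.0195,[(-115,-72)],.36,100,([.4,-.3,.3],[.8,.3,.5]),(1,3))/' go.py; OMP_NUM_THREADS=1 OPENBLAS_NUM_THREADS=1 python3 go.py
```

```text
tried 78229
43
score 0.092 mar 0.242 az -72.9
  N 11 to [ 0.437 -0.176  0.474] shift [ -5.4 -43.9  18. ] turn [ 0.0127 -0.0252  0.0819] q [ 0.38 -0.04  0.08  1.7  -0.3   1.43 -0.15]
  N 18 to [ 0.561 -0.102  0.384] shift [ 6.9  4.1 -5. ] turn [-0.0165 -0.0186  0.1633] q [ 0.27  0.21 -0.24  1.59  0.05  1.35  2.36]
  N 5 to [ 0.785 -0.168  0.302] shift [ 44.7 -13.3 -16.4] turn [0.     0.     0.0319] q [ 0.24  0.68 -0.21  1.07  0.13  1.41  2.55]
  N 11 to [ 0.565 -0.138  0.36 ] shift [-20.    2.8   5.3] turn [-0.145   0.0257  0.0672] q [-0.46  0.49 -0.03  2.11  1.42  1.68  2.1 ]
  N 5 to [ 0.565 -0.138  0.116] shift [  0.    0.  -48.8] turn [0. 0. 0.] q [-0.44  0.98 -0.05  2.06  1.41  1.63  1.66]
score 0.060 mar 0.180 az -73.4
  N 5 to [0.416 0.2   0.352] shift [-16.  -21.4  15.2] turn [ 0.0197 -0.0507  0.1428] q [-0.04 -0.11 -0.45  2.02 -0.14  0.97 -1.26]
  N 18 to [ 0.49  -0.14   0.481] shift [  4.1 -18.9   7.2] turn [-0.0174 -0.014   0.1654] q [0.15 0.06 0.   1.55 0.   1.53 2.33]
  N 12 to [ 0.565 -0.138  0.36 ] shift [  6.2   0.2 -10.1] turn [-0.1304  0.0458  0.0811] q [-0.35  0.49 
[... 813 characters left out ...]
 1.69  1.71]
score 0.011 mar 0.170 az -85.9
  N 12 to [ 0.431 -0.119  0.495] shift [ -5.4 -35.4  18.3] turn [-0.0143  0.0095  0.1558] q [ 0.27 -0.1  -0.23  1.69  0.14  1.49  0.36]
  N 16 to [0.421 0.194 0.462] shift [-0.6 19.5 -2.1] turn [-0.0012  0.0149  0.1649] q [-0.16  0.   -0.41  1.65  0.    1.49  2.41]
  N 11 to [ 0.758 -0.211  0.359] shift [ 30.6 -36.8  -9.4] turn [-0.0171  0.0065 -0.0357] q [ 0.15  0.66 -0.07  0.98  0.22  1.59  2.67]
  N 9 to [ 0.56  -0.138  0.36 ] shift [-21.9   8.1   0.2] turn [-0.15    0.0374  0.0586] q [-0.5   0.57  0.07  1.96  1.25  1.75  2.16]
  N 5 to [ 0.56  -0.138  0.116] shift [  0.    0.  -48.8] turn [0. 0. 0.] q [-0.48  1.01  0.04  1.91  1.19  1.63  1.79]
```

```bash
python3 -m creep '[[-1,-16,-21,15,0.02,-0.051,0.143],[-1,-16,-21,15,0.02,-0.051,0.143],[-1,-16,-21,15,0.02,-0.051,0.143],[-1,-16,-21,15,0.02,-0.051,0.143],[-1,-16,-21,15,0.02,-0.051,0.143]]'|grep -E "pos|grasp"
python3 -m creep '[[-1,4,-19,7,-0.017,-0.014,0.165],[-1,4,-19,7,-0.017,-0.014,0.165],[-1,4,-19,7,-0.017,-0.014,0.165],[-1,4,-19,7,-0.017,-0.014,0.165],[-1,4,-19,7,-0.017,-0.014,0.165]]'|grep -E "pos|grasp"
python3 -m creep '[[-1,4,-19,7,-0.017,-0.014,0.165],[-1,4,-19,7,-0.017,-0.014,0.165],[-1,4,-19,7,-0.017,-0.014,0.165],[-1,4,-19,7,-0.017,-0.014,0.165],[-1,4,-19,7,-0.017,-0.014,0.165]]'|grep -E "pos|grasp"
python3 -m creep '[[-1,4,-19,7,-0.017,-0.014,0.165],[-1,4,-19,7,-0.017,-0.014,0.165],[-1,4,-19,7,-0.017,-0.014,0.165],[-1,4,-19,7,-0.017,-0.014,0.165],[-1,4,-19,7,-0.017,-0.014,0.165]]'|grep -E "pos|grasp"
python3 -m creep '[[-1,4,-19,7,-0.017,-0.014,0.165],[-1,4,-19,7,-0.017,-0.014,0.165],[-1,4,-19,7,-0.017,-0.014,0.165]]'
python3 rec.py
cat > fin.py <<'E'
from fast import *
import json
l=json.loads(open("log.txt").readlines()[-1]);q=np.array(l["q"]);x,r=fit.fk(p,q);print(x,q.round(2))
az=np.radians(-73.4);d=np.array([np.cos(az),np.sin(az),0]);hi=np.r_[.559,-.119,.36]+.0195*d
kr=tiltrot(az,np.pi/2);o=run(q,x,r,hi,kr,12);print(((hi-x)*1000/12).round(2),((kr*r.inv()).as_rotvec()/12).round(4),o)
print(run(o[0],hi,kr,hi-[0,0,.244],kr,6))
E
python3 fin.py
```

```text
eef_pos: [0.4153, 0.2014, 0.3491]
grasp_force: 35.9
eef_pos: [0.4361, 0.1064, 0.384]
grasp_force: 35.9
eef_pos: [0.4562, 0.0115, 0.419]
grasp_force: 35.9
eef_pos: [0.4763, -0.0833, 0.454]
grasp_force: 35.9
t: 20.85
eef_pos: [0.4883, -0.1402, 0.475]
tool_rot: [-0.002, -0.298, 0.955, 0.002]
contact_force: [0.2, -0.2, -0.2]
gripper_width: 0.485
grasp_force: 35.9
[ 0.48828171 -0.14011706  0.47505414] [ 0.18  0.06 -0.02  1.56 -0.    1.52  2.33]
[ 6.36  0.2  -9.59] [-0.1304  0.0455  0.0815] (array([-0.33246412,  0.49625469, -0.18388323,  2.09941054,  1.44122195,
        1.74931813,  2.10186101]), np.float64(0.1706818728142696))
(array([-0.34083777,  0.98790486, -0.16701102,  2.04734527,  1.44262556,
        1.72418347,  1.66282512]), np.float64(0.17197027788548724))
```

```bash
python3 -m creep '[[-1,6,0,-10,-0.13,0.0455,0.0815],[-1,6,0,-10,-0.13,0.0455,0.0815],[-1,6,0,-10,-0.13,0.0455,0.0815],[-1,6,0,-10,-0.13,0.0455,0.0815]]'|grep -E "pos"
python3 -m creep '[[-1,6,0,-10,-0.13,0.0455,0.0815],[-1,6,0,-10,-0.13,0.0455,0.0815],[-1,7,0,-10,-0.13,0.0455,0.0815],[-1,7,1,-9,-0.13,0.0455,0.0815]]'|grep -E "pos"
python3 -m creep '[[-1,7,0,-9,-0.13,0.0455,0.0815],[-1,7,0,-9,-0.13,0.0455,0.0815],[-1,6,1,-9,-0.13,0.0455,0.0815],[-1,7,0,-9,-0.13,0.0455,0.0815],[-1,0,0,0,0,0,0]]'
python3 -m creep '[[-1,0,0,0,0,0,0]]'|grep pos
cat > chk.py <<'E'
from h import *
from scipy.optimize import least_squares
o=get_obs();T=T_of(o);ax=T[:3,3]-.0195*T[:3,2];print(o["eef_pos"],"x",T[:3,0].round(3),"z",T[:3,2].round(3),"axis",ax.round(4),"F",o["contact_force"].round(1))
for n in("top","side"):
    a,d,P=cloud(n); cv2.imwrite(f"pics/{n}_b.png",a[...,::-1])
    H=cv2.cvtColor(a,cv2.COLOR_RGB2HSV); h,s,v=[H[...,i].astype(int) for i in range(3)]
    bl=(h>=100)&(h<=128)&(s>120)&(np.hypot(P[...,0]-.559,P[...,1]+.119)<.09)&(P[...,2]>.14)
    q=P[bl]; print(n,len(q),"z",q[:,2].min().round(3),q[:,2].max().round(3))
    t=P[bl&(P[...,2]>np.percentile(q[:,2],99)-.007)][:,:2].astype(np.float32)
    print("  top disc",len(t),cv2.minEnclosingCircle(t))
    zm=ax[2]
    f=lambda p:np.hypot(q[:,0]-p[0]-p[2]*(q[:,2]-zm),q[:,1]-p[1]-p[3]*(q[:,2]-zm))-.021
    if n=="side":
        q=q[q[:,2]<q[:,2].max()-.006]; k=least_squares(f,[ax[0],ax[1],0,0],loss="soft_l1",f_scale=.001); print("  cyl",k.x.round(4),np.median(np.abs(k.fun)))
    w=P[(P[...,2]>.03)&(P[...,2]<.10)&(np.hypot(P[...,0]-.56,P[...,1]+.119)<.03)]
    g=lambda p:np.hypot(w[:,0]-p[0],w[:,1]-p[1])-.014
    if len(w)>15: k=least_squares(g,[.559,-.119],loss="soft_l1",f_scale=.001); print("  peg",len(w),k.x.round(4),np.median(np.abs(k.fun)))
E
python3 chk.py
```

```text
eef_pos: [0.5128, -0.1396, 0.4348]
eef_pos: [0.5389, -0.1384, 0.3953]
t: 22.48
eef_pos: [0.5649, -0.1383, 0.3571]
tool_rot: [0.422, 0.567, -0.425, 0.566]
contact_force: [0.3, 0.1, -1.3]
gripper_width: 0.49
grasp_force: 36.0
eef_pos: [0.5659, -0.1384, 0.3596]
[ 0.56594367 -0.13835123  0.35961249] x [-0.01  -0.007  1.   ] z [ 0.281 -0.96  -0.004] axis [ 0.5605 -0.1196  0.3597] F [-0.2 -0.3  0.2]
top 310 z 0.275 0.395
  top disc 243 ((0.5590851902961731, -0.12052378803491592), 0.020699545741081238)
  peg 23 [ 0.5612 -0.1161] 0.00018861513419876283
side 1150 z 0.257 0.39
  top disc 180 ((0.5615872740745544, -0.12062953412532806), 0.023375967517495155)
  cyl [ 0.561  -0.1195 -0.0082 -0.0096] 0.0007464228865718854
  peg 232 [ 0.5619 -0.1157] 0.0007057817470630199
```

View pics/side_b.png

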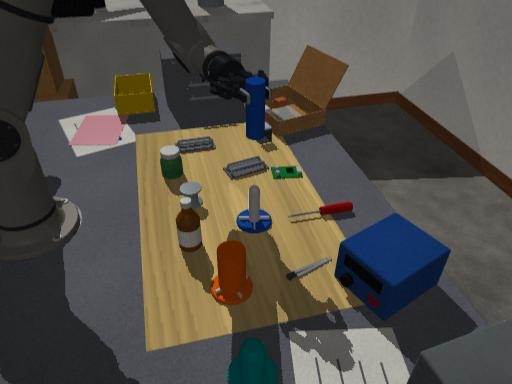

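Side view: the beaker stands seated on the orange stand at (232,270), and the tube is upright, mouth down, at (256,108) above the blue peg (254,200). The peg measures at (0.5616, −0.116), so I'll shift (+1, +3.5) mm, remove the small tilt, and go down to above the tip.

```bash
python3 -m creep '[[-1,1,3.5,-25,-0.007,0.01,0],[-1,0,0,-35,0,0,0],[-1,0,0,-35,0,0,0],[-1,0,0,-25,0,0,0],[-1,0,0,0,0,0,0]]'|grep -E "t:|pos"
python3 chk.py
```

```text
t: 23.32
eef_pos: [0.567, -0.1351, 0.238]
tool_rot: [0.425, 0.567, -0.422, 0.566]
[ 0.56701328 -0.13509692  0.23799098] x [0.004 0.002 1.   ] z [ 0.282 -0.959  0.001] axis [ 0.5615 -0.1164  0.238 ] F [ 0.2  0.6 -1. ]
top 234 z 0.152 0.274
  top disc 170 ((0.5595430731773376, -0.11714649200439453), 0.019742056727409363)
side 898 z 0.14 0.27
  top disc 168 ((0.5626010894775391, -0.11867500096559525), 0.021805360913276672)
  cyl [ 0.5621 -0.1164  0.001  -0.0007] 0.0007535008178491398
  peg 233 [ 0.5619 -0.1157] 0.0007485657262174695
```

Aligned within 1 mm. Lowering slowly over the peg.

```bash
python3 -m creep '[[-1,0,0.5,-12,0,0,0],[-1,0,0,-10,0,0,0],[-1,0,0,-10,0,0,0],[-1,0,0,-10,0,0,0],[-1,0,0,0,0,0,0]]'|grep -E "pos|contact"
python3 -m creep '[[-1,0,0,-10,0,0,0],[-1,0,0,-10,0,0,0],[-1,0,0,0,0,0,0]]'|grep -E "pos|contact"
python3 -c "
from h import *
o=get_obs();T=T_of(o);print((T[:3,3]-.0195*T[:3,2]).round(4),T[:3,0].round(3))"
```

```text
eef_pos: [0.5665, -0.1347, 0.1954]
contact_force: [-0.7, -0.2, -1.4]
eef_pos: [0.5666, -0.1347, 0.1755]
contact_force: [-0.1, -1.1, -0.6]
[ 0.561  -0.116   0.1755] [0.005 0.003 1.   ]
```

```bash
python3 -m creep '[[-1,0,0,-14,0,0,0],[-1,0,0,-14,0,0,0],[-1,0,0,-14,0,0,0],[-1,0,0,-8,0,0,0],[-1,0,0,0,0,0,0]]'|grep -E "pos|contact"
python3 -m creep '[[-1,0,0,-3,0,0,0],[-1,0,0,-2,0,0,0],[-1,0,0,0,0,0,0]]' | grep -E "pos|contact"
python3 -m creep '[[-1,0,0,-2,0,0,0],[-1,0,0,0,0,0,0]]' | grep -E "pos|contact"
python3 -c "
from h import *
a,d,P=cloud('side')
H=cv2.cvtColor(a,cv2.COLOR_RGB2HSV); h,s,v=[H[...,i].astype(int) for i in range(3)]
m=(h>=100)&(h<=128)&(s>120)&(np.hypot(P[...,0]-.5616,P[...,1]+.116)<.025)&(P[...,2]>.1)
print(np.percentile(P[m][:,2],[90,95,99]))"
```

```text
eef_pos: [0.5666, -0.1347, 0.1256]
contact_force: [0.2, 0.1, 0.2]
eef_pos: [0.5668, -0.1346, 0.1215]
contact_force: [0.0, -0.6, -0.4]
eef_pos: [0.5667, -0.1346, 0.1193]
contact_force: [1.0, -0.2, -1.8]
[0.14828903 0.14861688 0.14941587]
```

```bash
python3 -m creep '[[-1,0,0,-1.5,0,0,0],[-1,0,0,0,0,0,0]]' | grep -E "pos|contact"
python3 -m creep '[[-1,0,0,-1,0,0,0],[-1,0,0,0,0,0,0]]' | grep -E "pos|contact"
python3 -m creep '[[-1,0,0,-1,0,0,0],[-1,0,0,0,0,0,0]]' | grep -E "pos|contact"
```

```text
eef_pos: [0.5667, -0.1346, 0.1178]
contact_force: [0.2, -0.2, -0.6]
eef_pos: [0.5667, -0.1348, 0.1176]
contact_force: [-1.5, 1.1, 3.8]
eef_pos: [0.5667, -0.135, 0.1175]
contact_force: [-1.2, 0.4, 8.3]
```

Seated (8 N). Releasing, backing off along the tool axis and rising.

```bash
python3 -m creep '[[-1,0,0,1,0,0,0],[0.3,0,0,0,0,0,0],[0.6,0,0,0,0,0,0],[1,0,0,0,0,0,0],[1,0,0,0,0,0,0]]' | grep -E "t:|contact|width"
python3 -m creep '[[1,-3,10,0,0,0,0],[1,-6,20,0,0,0,0],[1,-9,29,0,0,0,0],[1,-9,29,0,0,0,0],[1,0,0,30,0,0,0]]'|grep -E "pos|contact"
python3 -m creep '[[1,-5,20,45,0,0,0],[1,-5,20,45,0,0,0],[1,0,0,0,0,0,0],[1,0,0,0,0,0,0]]'|grep -E "t:|pos|contact"
python3 - <<'E'
from h import *
a,d,P=cloud("side"); b,d2,P2=cloud("top")
cv2.imwrite("pics/end.png",np.hstack([a[60:330,120:390],b[100:370,80:410]])[...,::-1])
E
```

```text
t: 27.1
tool_rot: [0.425, 0.567, -0.422, 0.566]
contact_force: [-0.3, 0.9, -0.3]
gripper_width: 0.999
eef_pos: [0.5392, -0.042, 0.1449]
contact_force: [0.4, -0.1, 0.7]
t: 28.22
eef_pos: [0.5294, -0.0058, 0.2365]
tool_rot: [0.424, 0.567, -0.421, 0.566]
contact_force: [0.2, 0.3, -0.9]
```

View pics/end.png

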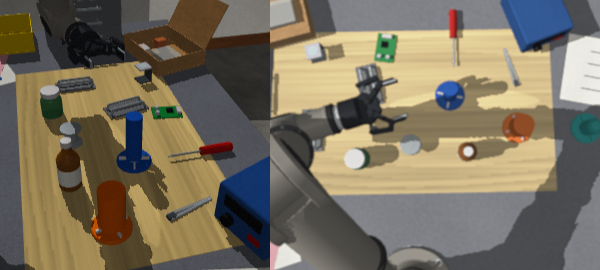

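Both vessels stand upright and fully down, the tube at (133,140) and the beaker at (111,210) in the left half. Everything else is where it was and the arm is clear.

```bash
python3 -c "
from station import *
print(hand_in())"
```

```text
the job is handed in; nothing more can be done
None
```

The orange beaker and the blue tube are both mouth down and fully seated on their own-colour stands, released with the arm clear, nothing else visibly moved, and the job handed in after about 28 s of robot time (verdict not shown).

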